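Fetch the calibration weight from behind the bottles

ROBOT

A 7-joint arm with a two-finger parallel gripper is mounted at the origin on a cart in front of the work surface, level with it; the furniture and walls round the work are solid. World frame = base frame: x ahead of the robot, y to its left, z up, the work surface at z = 0. Lengths are in m, angles in rad, forces in N, time in s.
With the tool pointing down it reaches from about 0.4 to 0.85 m from the base axis. Payload 4.5 kg.
Tool frame: the origin (TCP) lies on the centre line of the jaws, within the pads' length; the fingertips stand ahead of it and the grasp point (between the pads) lies 6 mm ahead of it (r.tcp_to_tips is the x of the fingertips in the tool frame, in m); x points along the fingers, y is the direction in which the jaws open and shut, and the axes are right-handed (so a half turn about x gives the same grasp; the last joint's range is limited). The gripper opens to 88 mm and grips with 3 to 60 N. Pads are 18 mm wide; open, the fingers measure 123 mm over their backs; the gripper's body (75 mm by 187 mm) begins 45 mm behind the grasp point.
Start: joints at [1.321, 0.689, -0.195, 1.565, 0.157, 0.902, -0.215], TCP at [0.175, -0.6, 0.264] pointing down, gripper open.
Joint ranges: [-3.01, 3.01], [-0.46, 2.08], [-1.47, 1.51], [0.13, 2.56], [-1, 4.14], [0.04, 2.09], [-2.66, 2.66]. Speed limits (rad/s): [2.57, 2.57, 3.14, 3.14, 3.14, 3.14, 3.14].

INTERFACE

Orientations are given as a unit quaternion [x, y, z, w].
In Python, from plant import r gives the robot as it stands.
- The arm moves only by the tool play_rows, never from a script. Its argument "targets" is a list of rows, each a list of 3 entries, a list of its own where there are three numbers: the turn, a rotation vector about the world's x, y, z in rad, then the shift along the world's x, y, z in units of 40 mm (1.0 is 40 mm), then the closure in counts, from 0 (fully open) to 255 (shut). A call has 1 to 5 rows; each row shifts and turns the commanded pose from where the row before left it; what a row does not reach is not made up. A row lasts 1/10 s, in which the tool goes at most 50 mm and 8.59 degrees, less where a joint would pass 70% of its speed; a pose out of reach is approached as far as the arm can. A call is refused whole if a number of a shift passes 1 or a number of a turn 0.15, either way. A call with a gripper value outside its range is refused whole. The fingers move at their own pace and stop on an object; "newtons" is the grip in N (left out, the last holds). Time passes only in rows, so rows that do not move let the fingers close. It gives the time, the measured TCP pose, the force and the opening at its end, in the units of the state.
- r.get_state(): the state, without advancing time (a new reading comes with each control period).
- r.snapshot(name): name is "side" or "top"; returns a dict with "color" (420x560x3 uint8, red, green, blue), "fx", "fy", "cx", "cy" (pixels), "cam_to_world" (4x4, takes a point from camera to world coordinates). Camera axes: x right, y up, looking along -z (the intrinsics and any distortion apply to the point x, -y, -z); pixel columns grow to the right and rows downward; lengths in m; the calibration is good to about 2 mm. A picture is of the moment at which its call begins. There is no depth.
- r.finish_job(): hands the job in, once; it reports no verdict.
The state is a dict: "clock": time; "q": joint angles; "qd": joint speeds; "joint_torque": joint torques, N m; "tool_pos": TCP position; "eef_rot": TCP orientation; "contact_force": force on the tool from outside, world axes, zero at the start; "moment": the same for the moment, N m; "opening": opening from 0.0 (shut) to 1.0 (fully open).
Only numpy, scipy, OpenCV 4.12 (cv2) and the standard library are available. Lean on these libraries where they do the work, as an engineer would, in place of code of your own. Each camera call takes 0.05 s, during which the arm holds its last target.

TASK

The small metal calibration weight stands in the back row of the grey caddy, behind the amber bottle, the glue bottle and the black-capped vial. First set all three of those aside upright on the black rubber mat, then stand the weight in the middle of the round steel dish, and only then put the three back upright in the caddy, each where it stood at the start. Leave the small white-capped vial in the back row where it is and knock nothing over.

Things in the scene. Friction and masses are not known exactly. Their poses are not given: they have to be found in the camera images.
- caddy: Grey low tray, 112 (its x) x 216 (its y) mm, fixed. Origin: centre of its underside; x points from front row to back row (away from the robot within 0.1 rad), z up. Flat floor 6 mm up, 4 mm wide lip up to 9 mm. Thin printed circles mark 3 front places (x -20, y -72, 0, 72 mm) and 2 back places (x 28, y -40, 40 mm); which thing stands in which varies, up to 3 mm off.
- mat: Set-aside mat: flat black rubber, 112 (its x) x 210 (its y) mm, 3 mm thick, fixed; x points away from the robot within 0.1 rad. Room for three things side by side along y. Origin: centre of its underside; z up. A thing is on it when its middle stands within the outline.
- dish: Round shallow steel dish, 84 mm across, fixed. Origin: centre of its underside; x away from the robot within 0.1 rad, z up. Flat floor 5 mm up, rim 3 mm wide up to 8 mm; a fine circle marks the middle. A timer (62 mm square, 19 mm high) and a hex-key set (22 x 86 along x, 23 mm high) lie beside it, centres 80 mm off along its +y and -y.
- bottle: Amber reagent bottle, white cap, upright in the caddy's front row; round, 56 mm diameter to about 70 mm up, then narrowing to a 30 mm cap; 118 mm tall; loose, 0.10 to 0.18 kg. Origin: centre of its underside; z up. Grip the body 40 to 70 mm up. Tallest of all: it bars the way for a wide gripper body reaching low beside it.
- glue: Slender white glue bottle with a red pointed nozzle, upright in the caddy's front row; 28 mm wide up to 62 mm, nozzle above that to 92 mm; loose, 0.02 to 0.04 kg. Origin: centre of its underside; z up. It grips as a 28 mm square column: close the fingers along its own x or y axis (within 0.1 rad of the caddy's at the start), 10 to 60 mm up.
- vial: Clear sample vial with a black screw cap, upright in the caddy's front row; round, 30 mm diameter (cap 26 mm), 50 mm tall; loose, 0.02 to 0.03 kg. Origin: centre of its underside; z up.
- weight: Small pale metal calibration weight with a knob on top, upright in one of the caddy's two back places; round, 21 mm diameter, 22 mm tall; loose, about 0.05 kg. Origin: centre of its underside; z up.
- small_vial: Small clear vial with a white cap, upright in the other back place of the caddy; round, 27 mm diameter, 40 mm tall; loose. It is to stay where it is. Origin: centre of its underside; z up.

How it is judged:
By the outcome, as a careful person would: the job done as asked, in the order asked, and still so for the second after the job is handed in, with the robot touching nothing.
It also fails if it takes over 133 s, if anything falls off the work surface, if the arm or the gripper's body presses on something with over 40 N, if the wrist force passes 120 N, or if a joint passes its speed limit or range.

## Working session

There is one attempt and no reset: what is moved stays moved. The work goes in short steps, Python scripts to look and compute and a tool call to move; the robot and the scene stay as the last step left them, time stands still between calls to the robot, and variables do not carry over. Pictures are saved under pics/ and viewed, and the job is handed in when it is done.

Besides the shell and the picture viewer there is one more tool, called by a JSON object that holds its "method" and its "body". play_rows: Moves the arm, as the interface text tells. Its arguments: {"type":"object","properties":{"targets":{"type":"array","items":{"type":"array"}},"newtons":{"type":"number"}},"required":["targets"]}

```bash
ls; mkdir -p pics; python3 - <<'E'
from plant import r
import cv2
s=r.get_state();print(s, r.tcp_to_tips)
for n in("side","top"):
    d=r.snapshot(n);cv2.imwrite(f"pics/{n}0.png",cv2.cvtColor(d["color"],cv2.COLOR_RGB2BGR))
    print(n,{k:v for k,v in d.items() if k!="color"})
E
```

```text
pics
{'clock': 0.0, 'q': array([ 1.32079147,  0.68998049, -0.19448881,  1.56633536,  0.15730087,
        0.90248168, -0.21509638]), 'qd': array([ 6.64491657e-04,  1.21169493e-03, -1.88224995e-03,  1.64918746e-04,
       -1.43829896e-03,  1.35962392e-03, -5.56077757e-05]), 'joint_torque': array([-4.29411557e-04, -5.27569878e+01, -1.26679882e+00, -1.53431332e+01,
       -5.24892204e-02,  6.53752650e-03,  1.67484968e-04]), 'tool_pos': array([ 0.17478777, -0.59945919,  0.26291383]), 'eef_rot': array([-0.69985418, -0.10065344,  0.70013736, -0.09940164]), 'contact_force': array([-0.46376464,  0.26591442, -0.60116088]), 'moment': array([ 0.01115299, -0.03333303,  0.00157406]), 'opening': 0.9991987943650268} 0.025
side {'fx': 413.938302779411, 'fy': 413.938302779411, 'cx': 278.6422754427812, 'cy': 218.73069194041872, 'cam_to_world': array([[-0.97602585,  0.12964238, -0.17483248,  0.29824963],
       [-0.21620202, -0.48482549,  0.84746736,  0.82341171],
       [ 0.02510444,  0.86494919,  0.50123116,  0.5258799 ],
       [ 0.        ,  0.        ,  0.        ,  1.        ]])}
top {'fx': 403.50819528413683, 'fy': 403.50819528413683, 'cx': 277.8018972912399, 'cy': 213.6824348493949, 'cam_to_world': array([[-0.01194082,  0.98313508, -0.18249062,  0.27046618],
       [-0.99990881, -0.01289119, -0.00402241,  0.04746533],
       [-0.00630709,  0.18242595,  0.98319937,  1.14153875],
       [ 0.        ,  0.        ,  0.        ,  1.        ]])}
```

View pics/top0.png

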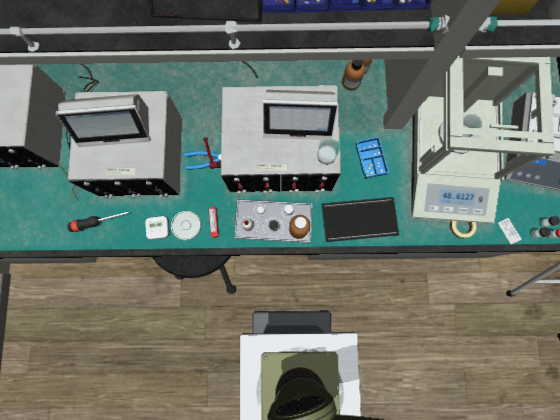

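View pics/side0.png

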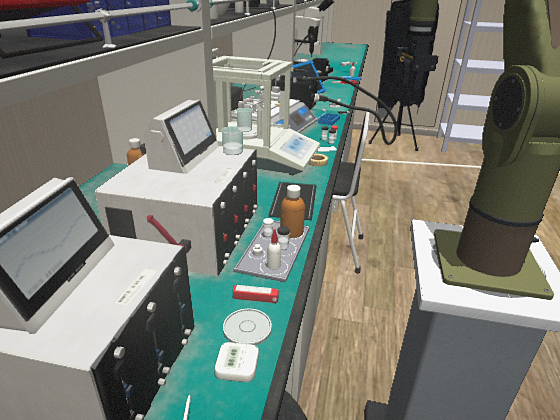

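```bash
python3 - <<'E'
import cv2
t=cv2.imread("pics/top0.png");s=cv2.imread("pics/side0.png")
cv2.imwrite("pics/t1.png",cv2.resize(t[190:250,225:405],None,fx=4.4,fy=4.4,interpolation=cv2.INTER_CUBIC))
cv2.imwrite("pics/t2.png",cv2.resize(t[195:250,130:250],None,fx=6,fy=6,interpolation=cv2.INTER_CUBIC))
cv2.imwrite("pics/s1.png",cv2.resize(s[170:290,210:340],None,fx=5,fy=5,interpolation=cv2.INTER_CUBIC))
E
```

```text
(no output)
```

View pics/t1.png

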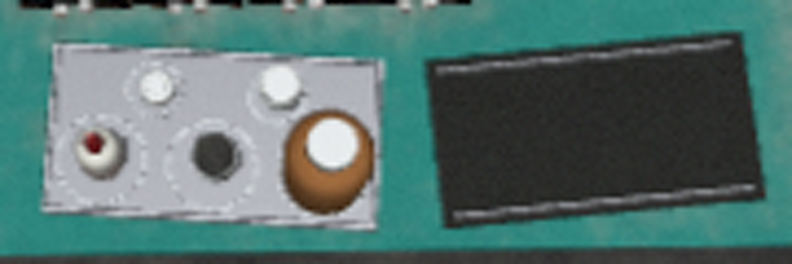

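View pics/t2.png

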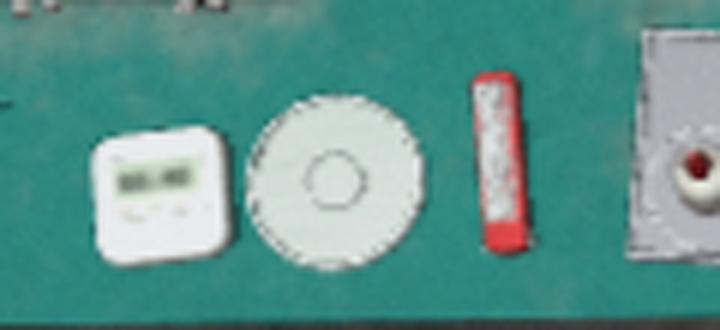

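View pics/s1.png

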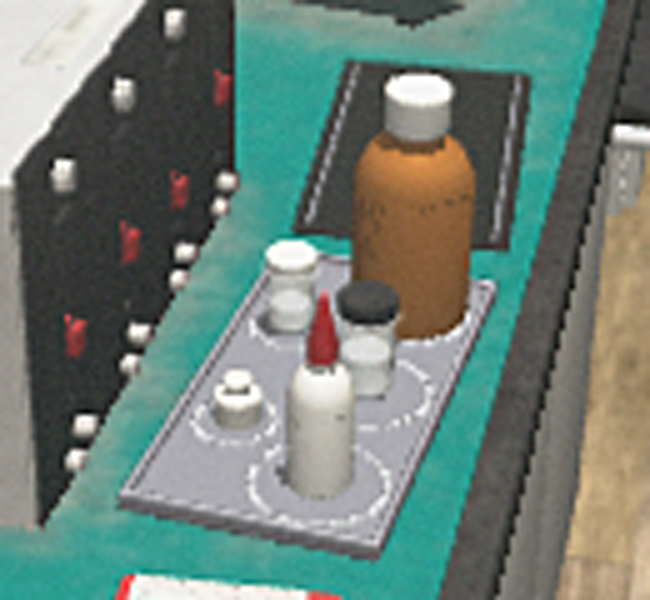

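```bash
cat > h.py <<'E'
import numpy as np, cv2
CAM={"side":(413.938302779411,278.6422754427812,218.73069194041872,np.array([[-0.97602585,0.12964238,-0.17483248,0.29824963],[-0.21620202,-0.48482549,0.84746736,0.82341171],[0.02510444,0.86494919,0.50123116,0.5258799],[0,0,0,1]])),
"top":(403.50819528413683,277.8018972912399,213.6824348493949,np.array([[-0.01194082,0.98313508,-0.18249062,0.27046618],[-0.99990881,-0.01289119,-0.00402241,0.04746533],[-0.00630709,0.18242595,0.98319937,1.14153875],[0,0,0,1]]))}
def proj(n,P):
    f,cx,cy,T=CAM[n];P=np.atleast_2d(P);c=(P-T[:3,3])@T[:3,:3]
    return np.c_[cx+f*c[:,0]/-c[:,2], cy-f*c[:,1]/-c[:,2]]
def back(n,uv,z):
    f,cx,cy,T=CAM[n];uv=np.atleast_2d(uv)
    d=np.c_[(uv[:,0]-cx)/f,-(uv[:,1]-cy)/f,-np.ones(len(uv))]@T[:3,:3].T
    return T[:3,3]+d*((z-T[2,3])/d[:,2])[:,None]
def unc(p,s,x,y): return (np.atleast_2d(p)+0.5)/s-0.5+[x,y]
E
python3 - <<'E'
from h import *
from scipy.optimize import least_squares
def rect(hx,hy,z,obs):
    L=np.array([[hx,hy],[hx,-hy],[-hx,-hy],[-hx,hy]])
    def P(p):
        c,s=np.cos(p[2]),np.sin(p[2]);q=L@np.array([[c,s],[-s,c]])+p[:2];return np.c_[q,np.full(4,z)]
    def f(p): return np.concatenate([(proj(n,P(p)[:len(o)])-o).ravel() for n,o in obs])
    s=least_squares(f,[.45,0,0]);return s.x,s.fun.round(2)
T=lambda p:unc(p,4.4,225,190); S=lambda p:unc(p,5,210,170)
# side corners order: TL(+x,+y), (+x,-y),(-x,-y),(-x,+y)
cad=[(55,43),(382,60),(376,229),(42,210)]
print("caddy top",rect(.056,.108,.009,[("top",T(cad))]))
sc=S([(122,492),(327,252),(494,288),(380,550)])
p,zz=rect(.056,.108,.009,[("side",sc)]);print("side",p,zz)
mat=[(427,61),(740,33),(764,198),(446,228)]
print("mat",rect(.056,.105,.003,[("top",T(mat))]))
ms=S([(298,230),(347,62),(528,75),(508,248)])
print("mat side",rect(.056,.105,.003,[("side",ms)]))
print("dish",back("top",unc([(335,180),(336,182)],6,130,195),.0065))
for n,p,z in [("vialcap",(214,155),.05),("smallcap",(281,86),.04),("weight",(156,87),.02),("bottlecap",(332,143),.118),("gluetip",(93,142),.092)]:
    print(n,back("top",T(p),z).round(4))
for n,p,z in [("vialcap",(368,302),.05),("smallcap",(292,255),.04),("weightbase",(238,408),.008),("weightknob",(238,381),.028),("bottlecap",(420,90),.124),("gluetip",(323,293),.098)]:
    print(n,back("side",S(p),z).round(4))
E
```

```text
caddy top (array([ 0.46191468,  0.06557981, -0.0676397 ]), array([-0.33, -0.36,  0.44, -0.23,  0.2 ,  0.21, -0.32,  0.34]))
side [ 0.45607797  0.06894889 -0.11815156] [-0.2  -0.35 -4.85 -1.24  5.26  0.19 -0.24  0.35]
mat (array([ 0.46334911, -0.18178672,  0.079852  ]), array([-0.68, -0.25,  0.53, -0.5 ,  0.75,  0.35, -0.6 ,  0.34]))
mat side (array([ 0.46380124, -0.17820013,  0.09434349]), array([-1.02,  0.18, -0.61, -0.61,  0.73, -0.37,  0.92,  0.26]))
dish [[0.45298744 0.31584924 0.0065    ]
 [0.45201928 0.31534477 0.0065    ]]
vialcap [[0.4422 0.0648 0.05  ]]
smallcap [[0.4873 0.0221 0.04  ]]
weight [[0.4917 0.1021 0.02  ]]
bottlecap [[ 0.4377 -0.0053  0.118 ]]
gluetip [[0.4444 0.1365 0.092 ]]
vialcap [[0.4439 0.0643 0.05  ]]
smallcap [[0.4897 0.0167 0.04  ]]
weightbase [[0.4937 0.0986 0.008 ]]
weightknob [[0.4914 0.1069 0.028 ]]
bottlecap [[4.361e-01 1.000e-04 1.240e-01]]
gluetip [[0.4479 0.1388 0.098 ]]
```

```bash
cat > ov.py <<'E'
from h import *
def ring(c,r,z,n=48):
    a=np.linspace(0,2*np.pi,n);return np.c_[c[0]+r*np.cos(a),c[1]+r*np.sin(a),np.full(n,z)]
def rectp(p,hx,hy,z):
    L=np.array([[hx,hy],[hx,-hy],[-hx,-hy],[-hx,hy],[hx,hy]]);c,s=np.cos(p[2]),np.sin(p[2])
    return np.c_[L@np.array([[c,s],[-s,c]])+p[:2],np.full(5,z)]
def overlay(img,n,curves,box,s,out):
    x,y,w,h=box
    im=cv2.resize(img[y:y+h,x:x+w],None,fx=s,fy=s,interpolation=cv2.INTER_CUBIC)
    for P,col in curves:
        q=(proj(n,P)-[x,y]+.5)*s-.5
        cv2.polylines(im,[np.round(q*8).astype(np.int32)],False,col,1,cv2.LINE_AA,3)
    cv2.imwrite(out,im)
Y=(0,255,255);M=(255,0,255);C=(255,255,0)
def objs(b=None,g=None,v=None,w=None,sv=None,z=.006):
    o=[]
    if b is not None:o+=[(ring(b,.028,z),Y),(ring(b,.028,z+.07),Y),(ring(b,.015,z+.118),M)]
    if g is not None:o+=[(ring(g,.014,z),Y),(ring(g,.014,z+.062),Y),(ring(g,.002,z+.092),M)]
    if v is not None:o+=[(ring(v,.015,z),Y),(ring(v,.013,z+.05),M)]
    if w is not None:o+=[(ring(w,.0105,z),Y),(ring(w,.0105,z+.014),Y),(ring(w,.005,z+.022),M)]
    if sv is not None:o+=[(ring(sv,.0135,z),Y),(ring(sv,.012,z+.04),M)]
    return o
E
cat > a.py <<'E'
from ov import *
import sys
cad=(.4619,.0656,-.0676)
cur=[(rectp(cad,.056,.108,.009),C),(rectp((.4634,-.1818,.08),.056,.105,.003),C),(ring((.4525,.3156),.042,.008),C)]
cur+=objs(b=(.4370,-.0045),g=(.4435,.136),v=(.4415,.0645),w=(.4915,.1015),sv=(.487,.022))
t=cv2.imread("pics/top0.png");s=cv2.imread("pics/side0.png")
overlay(t,"top",cur,(235,195,90,50),8.5,"pics/ot.png")
overlay(s,"side",cur,(225,180,90,110),5.4,"pics/os.png")
overlay(t,"top",cur,(140,195,90,50),6,"pics/od.png")
overlay(t,"top",cur,(315,190,90,55),6,"pics/om.png")
E
python3 a.py
```

```text
(no output)
```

View pics/ot.png

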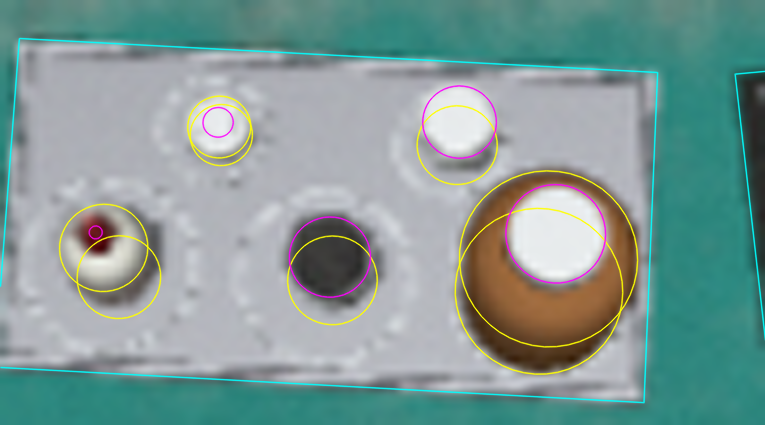

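View pics/os.png

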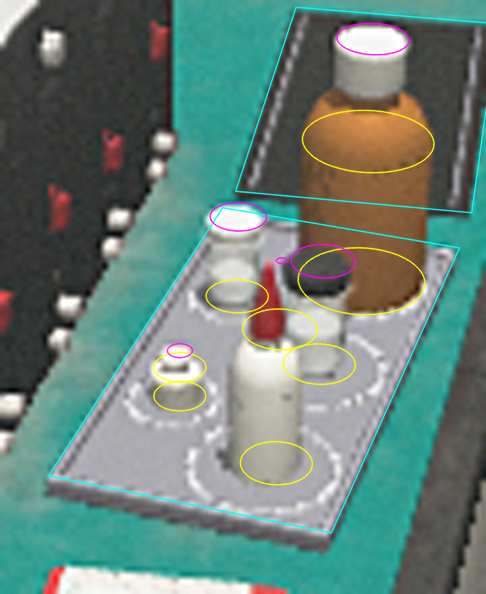

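View pics/od.png

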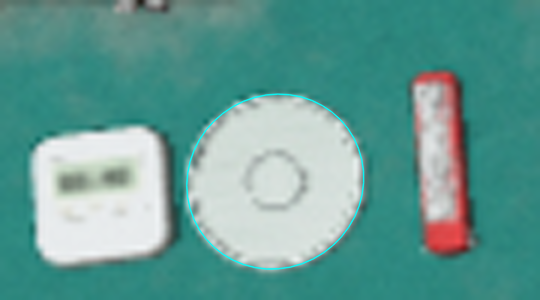

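View pics/om.png

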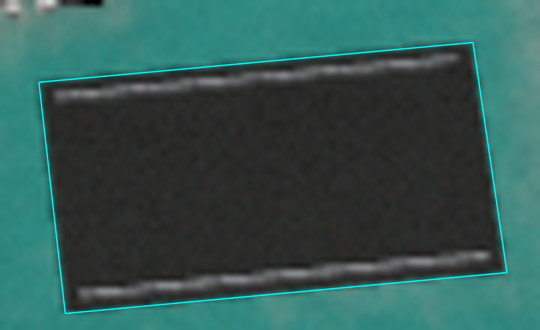

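```bash
python3 - <<'E'
from h import *
from scipy.spatial.transform import Rotation as R
q=[-0.69985418,-0.10065344,0.70013736,-0.09940164]
m=R.from_quat(q);print(m.as_matrix().round(3))
for s in(1,-1):
    x=np.array([0,0,-1]);y=s*np.array([.0675,.9977,0]);z=np.cross(x,y)
    print(s,(R.from_matrix(np.c_[x,y,z])*m.inv()).as_rotvec())
print(back("top",[[413,60],[413,220],[500,222],[230,193],[340,193]],0.0).round(3))
print(back("top",[[413,60],[413,220],[230,193],[340,193]],0.07).round(3))
c,s=np.cos(.08),np.sin(.08)
for p in [(-.03,-.055),(.035,0),(-.03,.074)]: print(.4634+c*p[0]-s*p[1], -.181+s*p[0]+c*p[1])
t=cv2.imread("pics/top0.png");cv2.imwrite("pics/bal.png",cv2.resize(t[40:250,380:560],None,fx=3,fy=2.8))
E
```

```text
[[-0.001  0.28  -0.96 ]
 [ 0.002 -0.96  -0.28 ]
 [-1.    -0.002  0.   ]]
1 [ 4.82405521e-04 -2.52608878e-03  2.79016604e+00]
-1 [-1.79203441e-03 -3.42223638e-04 -3.51425481e-01]
[[ 0.96  -0.371  0.   ]
 [ 0.459 -0.335  0.   ]
 [ 0.45  -0.582  0.   ]
 [ 0.545  0.19   0.   ]
 [ 0.541 -0.129  0.   ]]
[[ 0.917 -0.346  0.07 ]
 [ 0.447 -0.311  0.07 ]
 [ 0.528  0.182  0.07 ]
 [ 0.524 -0.118  0.07 ]]
0.43789125697922593 -0.23822153466571924
0.49828805972059165 -0.17820298571107895
0.42758226145720263 -0.10963411455268132
```

View pics/bal.png

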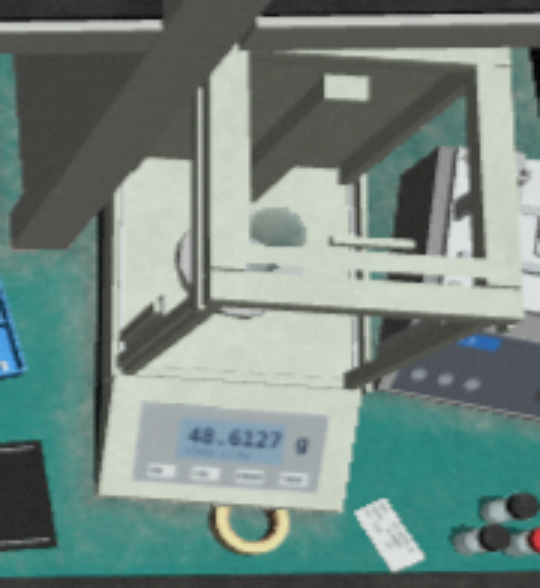

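```bash
python3 - <<'E'
from h import *
from scipy.optimize import least_squares
T=lambda p:unc(p,4.4,225,190); S=lambda p:unc(p,5,210,170)
tp=[(62,8),(85,3),(176,8),(200,3),(290,8),(315,3),(405,8),(430,3)]
sp=[(77,461),(84,426),(132,365),(139,332),(178,280),(184,252),(220,207),(227,182)]
for k in range(4):
  for i in range(2):
    for j in range(2):
      a,b=T(tp[2*k+i])[0],S(sp[2*k+j])[0]
      s=least_squares(lambda P:np.r_[proj("top",P)[0]-a,proj("side",P)[0]-b],[.5,.1,.05])
      print(k,i,j,s.x.round(4),s.fun.round(1))
E
```

```text
0 0 0 [0.5455 0.1634 0.0157] [ 0.   0.1 -0.1 -0. ]
0 0 1 [0.542  0.1618 0.0327] [-0.  -0.1  0.1  0. ]
0 1 0 [0.5509 0.1493 0.0048] [ 0.   0.2 -0.2 -0. ]
0 1 1 [0.5473 0.1479 0.0224] [ 0.  0. -0. -0.]
1 0 0 [0.5449 0.0891 0.0159] [-0. -0.  0.  0.]
1 0 1 [0.5411 0.0886 0.0335] [-0.  -0.2  0.2  0. ]
1 1 0 [0.5503 0.0737 0.0052] [ 0.   0.1 -0.1 -0. ]
1 1 1 [0.5464 0.0733 0.0233] [-0.  -0.1  0.1  0. ]
2 0 0 [0.5448 0.015  0.0167] [-0.1 -0.4  0.3  0.1]
2 0 1 [0.5412 0.0156 0.0329] [-0.1 -0.5  0.4  0.1]
2 1 0 [ 0.5502 -0.0018  0.0061] [-0.  -0.3  0.2  0.1]
2 1 1 [ 0.5464 -0.001   0.0228] [-0.1 -0.4  0.3  0.1]
3 0 0 [ 0.5444 -0.0598  0.0162] [-0.1 -0.6  0.5  0.1]
3 0 1 [ 0.5404 -0.0583  0.0319] [-0.1 -0.5  0.4  0.1]
3 1 0 [ 0.5496 -0.0773  0.0061] [-0.1 -0.4  0.4  0.1]
3 1 1 [ 0.5454 -0.0756  0.0223] [-0.1 -0.4  0.3  0.1]
```

{"method": "play_rows", "body": {"targets": [[[0,0,-0.117],[0.4,0.9,0],0],[[0,0,-0.117],[0.4,0.9,0],0],[[0,0,-0.117],[0.4,0.9,0],0],[[0,0,0],[0.4,0.9,0],0],[[0,0,0],[0.4,0.9,0],0]], "newtons": 25}}

```text
clock: 0.6
tool_pos: [0.2554, -0.4183, 0.2636]
eef_rot: [-0.707, 0.024, 0.707, 0.024]
contact_force: [0.3, -0.2, -0.2]
opening: 0.998
```

{"method": "play_rows", "body": {"targets": [[[0,0,0],[0.45,0.95,0],0],[[0,0,0],[0.45,0.95,0],0],[[0,0,0],[0.45,0.95,0],0],[[0,0,0],[0.45,0.95,0],0],[[0,0,0],[0.45,0.95,0],0]]}}

```text
clock: 1.1
tool_pos: [0.3454, -0.2284, 0.2637]
eef_rot: [-0.707, 0.024, 0.707, 0.024]
contact_force: [1.6, 0.3, 0.7]
opening: 0.998
```

{"method": "play_rows", "body": {"targets": [[[0,0,0],[0.45,0.95,0],0],[[0,0,0],[0.45,0.95,0],0],[[0,0,0],[0.45,0.95,0],0],[[0,0,0],[0.45,0.95,0],0],[[0,0,0],[0.45,0.95,-0.5],0]]}}

```text
clock: 1.6
tool_pos: [0.437, -0.0384, 0.2449]
eef_rot: [0.708, -0.024, -0.705, -0.024]
contact_force: [1.5, -0.8, -0.6]
opening: 1.002
```

{"method": "play_rows", "body": {"targets": [[[0,0,0],[0.04,0.85,-0.6],0],[[0,0,0],[0,0,-0.6],0],[[0,0,0],[0,0,-0.5],0],[[0,0,0],[0,0,0],0],[[0,0,0],[0,0,0],0]]}}

```text
clock: 2.1
tool_pos: [0.4365, -0.0062, 0.1758]
eef_rot: [-0.706, 0.024, 0.707, 0.024]
contact_force: [-0.1, 0.0, 0.7]
opening: 1.0
```

```bash
cat > look.py <<'E'
import sys,cv2
from plant import r
tag=sys.argv[1]
for n in("side","top"):
    if len(sys.argv)>2 and n not in sys.argv[2:]: continue
    d=r.snapshot(n);cv2.imwrite(f"pics/{n}{tag}.png",cv2.cvtColor(d["color"],cv2.COLOR_RGB2BGR))
    im=cv2.imread(f"pics/{n}{tag}.png")
    c=im[150:300,205:355] if n=="side" else im[170:250,225:405]
    f=4 if n=="side" else 4.4
    cv2.imwrite(f"pics/{n}{tag}c.png",cv2.resize(c,None,fx=f,fy=f,interpolation=cv2.INTER_CUBIC))
E
python3 look.py 1
```

```text
(no output)
```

View pics/side1c.png

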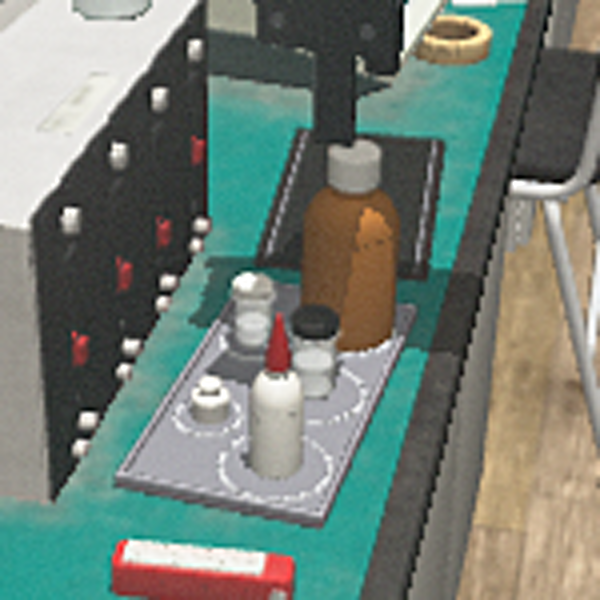

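View pics/top1c.png

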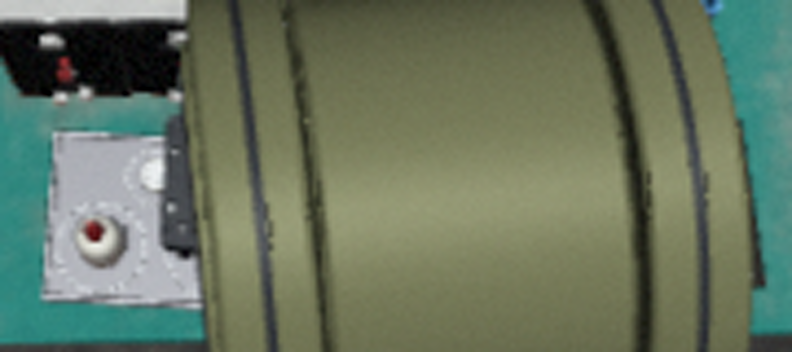

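```bash
python3 - <<'E'
from h import *
c=np.array([.4365,-.0062]);d=np.array([.0675,.9977])
for o in (.044,.0615,-.044,-.0615):
  for z in (.151,.200): print(o,z,(proj("side",np.r_[c+d*o,z])[0]-[205,150])*4)
print((proj("side",[[.437,-.0045,.124],[.437,-.0045,.06]])-[205,150])*4)
E
```

```text
0.044 0.151 [337.21710695 133.57900619]
0.044 0.2 [340.82904098  47.33158204]
0.0615 0.151 [328.49247594 147.12282537]
0.0615 0.2 [331.91189223  59.77245163]
-0.044 0.151 [377.03533026  71.76655635]
-0.044 0.2 [381.41614059  -9.29400847]
-0.0615 0.151 [384.23304292  60.59307306]
-0.0615 0.2 [388.73368277 -19.50316732]
[[354.35425583 146.76694591]
 [349.58240954 246.58789984]]
```

{"method": "play_rows", "body": {"targets": [[[0,0,0],[0.01,0.04,-0.5],0],[[0,0,0],[0,0,-0.6],0],[[0,0,0],[0,0,-0.6],0],[[0,0,0],[0,0,-0.4],0],[[0,0,0],[0,0,0],0]]}}

```text
clock: 2.7
tool_pos: [0.437, -0.0046, 0.0912]
eef_rot: [-0.706, 0.024, 0.707, 0.024]
contact_force: [0.2, 0.4, -0.9]
opening: 1.001
```

{"method": "play_rows", "body": {"targets": [[[0,0,0],[0,0,-0.07],70],[[0,0,0],[0,0,0],130],[[0,0,0],[0,0,0],200],[[0,0,0],[0,0,0],255],[[0,0,0],[0,0,0],255]], "newtons": 25}}

```text
clock: 3.2
tool_pos: [0.4374, -0.0045, 0.0895]
eef_rot: [0.707, -0.024, -0.706, -0.024]
contact_force: [-0.2, -0.2, 5.1]
opening: 0.626
```

{"method": "play_rows", "body": {"targets": [[[0,0,0],[0,0,0],255],[[0,0,0],[0,0,0],255],[[0,0,0],[0,0,0.2],255],[[0,0,0],[0,0,0.3],255],[[0,0,0],[0,0,0.5],255]]}}

```text
clock: 3.7
tool_pos: [0.4362, -0.0043, 0.129]
eef_rot: [-0.706, 0.024, 0.708, 0.024]
contact_force: [0.7, 0.4, -1.1]
opening: 0.622
```

```bash
python3 look.py 2 side
```

```text
(no output)
```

View pics/side2c.png

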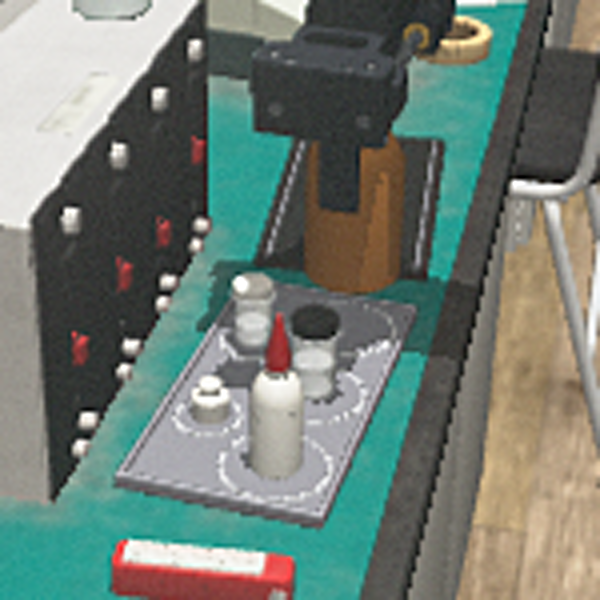

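{"method": "play_rows", "body": {"targets": [[[0,0,0],[0,-0.4,0.1],255],[[0,0,0],[0,-0.8,0],255],[[0,0,0],[0,-0.9,0],255],[[0,0,0],[0,-0.9,0],255],[[0,0,0],[0,-0.9,0],255]]}}

```text
clock: 4.25
tool_pos: [0.4367, -0.1617, 0.1328]
eef_rot: [-0.707, 0.024, 0.707, 0.024]
contact_force: [0.9, -0.2, -1.1]
opening: 0.622
```

{"method": "play_rows", "body": {"targets": [[[0,0,0],[0.02,-0.9,0],255],[[0,0,0],[0.02,-0.7,-0.1],255],[[0,0,0],[0,-0.35,-0.3],255],[[0,0,0],[0,0,-0.4],255],[[0,0,0],[0,0,0],255]]}}

```text
clock: 4.75
tool_pos: [0.4373, -0.2373, 0.0989]
eef_rot: [-0.705, 0.023, 0.708, 0.024]
contact_force: [-0.8, 0.7, -0.9]
opening: 0.623
```

{"method": "play_rows", "body": {"targets": [[[0,0,0],[0,0,-0.15],255],[[0,0,0],[0,0,-0.05],255],[[0,0,0],[0,0,-0.05],255],[[0,0,0],[0,0,-0.04],255],[[0,0,0],[0,0,0],255]]}}

```text
clock: 5.25
tool_pos: [0.4387, -0.2382, 0.0894]
eef_rot: [0.707, -0.024, -0.707, -0.024]
contact_force: [0.3, 0.1, -1.0]
opening: 0.62
```

{"method": "play_rows", "body": {"targets": [[[0,0,0],[0,0,-0.03],255],[[0,0,0],[0,0,-0.03],255],[[0,0,0],[0,0,-0.02],255],[[0,0,0],[0,0,0],255],[[0,0,0],[0,0,0],255]]}}

```text
clock: 5.75
tool_pos: [0.4388, -0.2385, 0.0865]
eef_rot: [0.707, -0.024, -0.706, -0.024]
contact_force: [-0.6, 0.8, 5.2]
opening: 0.623
```

{"method": "play_rows", "body": {"targets": [[[0,0,0],[0,0,0],80],[[0,0,0],[0,0,0],40],[[0,0,0],[0,0,0],0],[[0,0,0],[0,0,0.4],0],[[0,0,0],[0,0,0.8],0]]}}

```text
clock: 6.25
tool_pos: [0.4374, -0.2377, 0.1329]
eef_rot: [-0.705, 0.023, 0.708, 0.024]
contact_force: [-0.4, -0.6, 0.8]
opening: 0.997
```

{"method": "play_rows", "body": {"targets": [[[0,0,0],[0,0,0.9],0],[[0,0,0],[0,0.4,0.6],0],[[0,0,0],[0,0.9,0],0],[[0,0,0],[0,0.9,0],0],[[0,0,0],[0,0.9,0],0]]}}

```text
clock: 6.75
tool_pos: [0.4385, -0.1134, 0.1944]
eef_rot: [0.707, -0.024, -0.706, -0.024]
contact_force: [-0.1, -0.4, 0.2]
opening: 0.999
```

{"method": "play_rows", "body": {"targets": [[[0,0,0],[0,0.9,0],0],[[0,0,0],[0,0.9,0],0],[[0,0,0],[0,0.9,0],0],[[0,0,0],[0,0.9,0],0],[[0,0,0],[0,0.9,0],0]]}}

```text
clock: 7.25
tool_pos: [0.4384, 0.067, 0.1941]
eef_rot: [-0.707, 0.024, 0.707, 0.024]
contact_force: [-0.7, 0.4, -0.4]
opening: 1.0
```

```bash
python3 look.py 3
```

```text
(no output)
```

View pics/side3c.png

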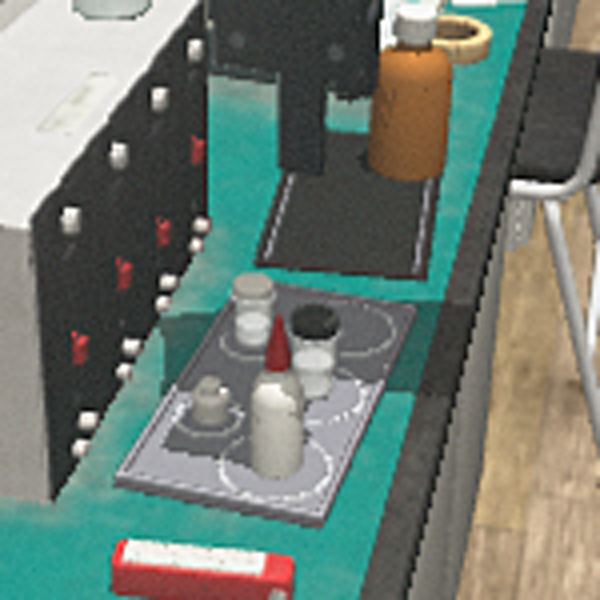

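View pics/top3c.png

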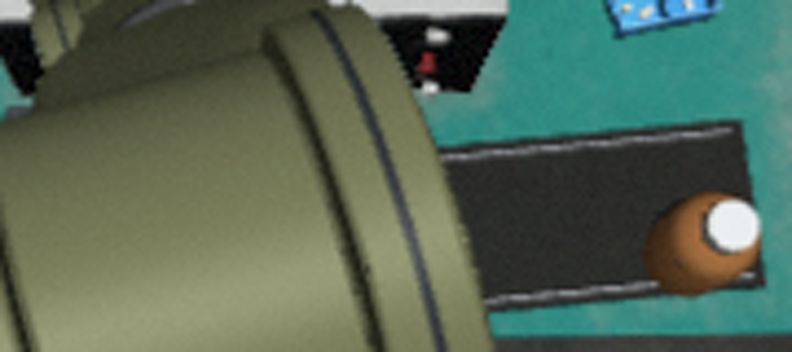

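{"method": "play_rows", "body": {"targets": [[[0,0,0],[0.1,0.87,0],60],[[0,0,0],[0.1,0.87,0],110],[[0,0,0],[0,0,-0.7],110],[[0,0,0],[0,0,-0.7],110],[[0,0,0],[0,0,0],110]]}}

```text
clock: 7.85
tool_pos: [0.4449, 0.1342, 0.1358]
eef_rot: [-0.705, 0.025, 0.709, 0.023]
contact_force: [-0.5, 0.2, 0.4]
opening: 0.578
```

```bash
python3 look.py 4 side
```

```text
(no output)
```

View pics/side4c.png

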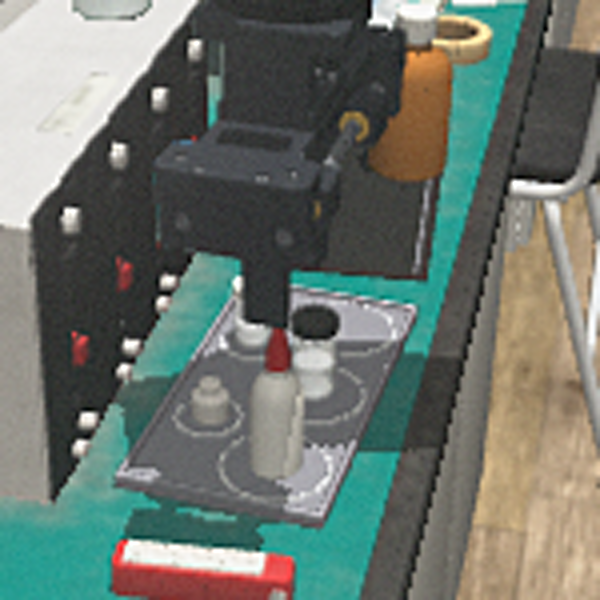

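```bash
python3 - <<'E'
from h import *
c=np.array([.4449,.1342]);d=np.array([.0675,.9977])
for o in (.0254,.043,-.0254,-.043): print(o,(proj("side",np.r_[c+d*o,.111])[0]-[205,150])*4)
for g in [(.4465,.136),(.4465,.139),(.4465,.133),(.450,.136)]:
  print(g,((proj("side",[[*g,.098],[*g,.068],[*g,.006]])-[205,150])*4).round(0).tolist(), proj("top",[[*g,.098],[*g,.068],[*g,.006]]).round(1).tolist())
E
```

```text
0.0254 [270.26135127 311.83066502]
0.043 [259.30945429 330.22671313]
-0.0254 [299.72353814 262.34263496]
-0.043 [309.2489281  246.34270981]
(0.4465, 0.136) [[281.0, 310.0], [280.0, 361.0], [277.0, 460.0]] [[245.8, 220.7], [246.7, 222.6], [248.5, 226.1]]
(0.4465, 0.139) [[279.0, 313.0], [278.0, 364.0], [276.0, 463.0]] [[244.6, 220.7], [245.6, 222.6], [247.4, 226.1]]
(0.4465, 0.133) [[282.0, 307.0], [281.0, 358.0], [278.0, 457.0]] [[246.9, 220.7], [247.8, 222.5], [249.5, 226.0]]
(0.45, 0.136) [[274.0, 309.0], [273.0, 360.0], [271.0, 459.0]] [[245.8, 219.4], [246.7, 221.3], [248.5, 224.8]]
```

{"method": "play_rows", "body": {"targets": [[[0,0,0],[0.03,0.06,-0.4],110],[[0,0,0],[0,0,-0.5],110],[[0,0,0],[0,0,-0.5],110],[[0,0,0],[0,0,-0.37],110],[[0,0,0],[0,0,0],110]]}}

```text
clock: 8.4
tool_pos: [0.4479, 0.1369, 0.0672]
eef_rot: [-0.706, 0.024, 0.707, 0.024]
contact_force: [0.1, 0.1, 0.2]
opening: 0.572
```

{"method": "play_rows", "body": {"targets": [[[0,0,0],[0,0,0],140],[[0,0,0],[0,0,0],170],[[0,0,0],[0,0,0],200],[[0,0,0],[0,0,0],230],[[0,0,0],[0,0,0],230]], "newtons": 12}}

```text
clock: 8.9
tool_pos: [0.4484, 0.1376, 0.0683]
eef_rot: [0.707, -0.024, -0.706, -0.024]
contact_force: [-0.5, -0.3, 6.7]
opening: 0.316
```

{"method": "play_rows", "body": {"targets": [[[0,0,0],[0,0,0],230],[[0,0,0],[0,0,0.2],230],[[0,0,0],[0,0,0.6],230],[[0,0,0],[0,0,0.8],230],[[0,0,0],[0,0,0.8],230]]}}

```text
clock: 9.4
tool_pos: [0.4473, 0.1374, 0.1647]
eef_rot: [-0.706, 0.024, 0.707, 0.024]
contact_force: [1.3, -0.1, 0.0]
opening: 0.317
```

```bash
python3 look.py 5 side
```

```text
(no output)
```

View pics/side5c.png

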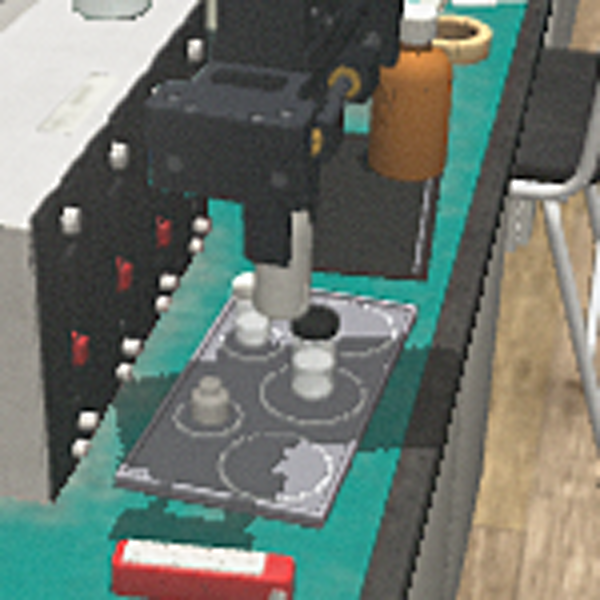

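{"method": "play_rows", "body": {"targets": [[[0,0,0],[0,-0.5,0],230],[[0,0,0],[0.1,-0.9,0],230],[[0,0,0],[0.2,-0.95,0],230],[[0,0,0],[0.2,-0.95,0],230],[[0,0,0],[0.2,-0.95,0],230]]}}

```text
clock: 9.95
tool_pos: [0.4758, -0.0339, 0.1638]
eef_rot: [0.707, -0.024, -0.707, -0.024]
contact_force: [0.8, 0.1, -0.3]
opening: 0.311
```

{"method": "play_rows", "body": {"targets": [[[0,0,0],[0.2,-0.95,0],230],[[0,0,0],[0.2,-0.95,0],230],[[0,0,0],[0.17,-0.95,0],230],[[0,0,0],[0,-0.78,-0.3],230],[[0,0,0],[0,0,-0.8],230]]}}

```text
clock: 10.45
tool_pos: [0.4998, -0.1848, 0.1212]
eef_rot: [0.709, -0.029, -0.704, -0.025]
contact_force: [0.9, 0.7, -0.1]
opening: 0.32
```

{"method": "play_rows", "body": {"targets": [[[0,0,0],[0,0,-0.6],230],[[0,0,0],[0,0,-0.4],230],[[0,0,0],[0,0,-0.2],230],[[0,0,0],[0,0,0],230],[[0,0,0],[0,0,0],230]]}}

```text
clock: 10.95
tool_pos: [0.4989, -0.1777, 0.072]
eef_rot: [0.707, -0.024, -0.706, -0.024]
contact_force: [-0.2, -0.6, 0.7]
opening: 0.314
```

{"method": "play_rows", "body": {"targets": [[[0,0,0],[0,0,-0.08],230],[[0,0,0],[0,0,-0.05],230],[[0,0,0],[0,0,-0.04],230],[[0,0,0],[0,0,0],230],[[0,0,0],[0,0,0],230]]}}

```text
clock: 11.45
tool_pos: [0.4989, -0.1777, 0.0651]
eef_rot: [0.707, -0.024, -0.706, -0.024]
contact_force: [-0.6, 1.1, 6.3]
opening: 0.319
```

{"method": "play_rows", "body": {"targets": [[[0,0,0],[0,0,0],160],[[0,0,0],[0,0,0],110],[[0,0,0],[0,0,0],110],[[0,0,0],[0,0,0.4],110],[[0,0,0],[0,0,0.8],110]]}}

```text
clock: 11.95
tool_pos: [0.4972, -0.1771, 0.1112]
eef_rot: [-0.705, 0.023, 0.708, 0.024]
contact_force: [-0.8, -0.5, 0.7]
opening: 0.572
```

{"method": "play_rows", "body": {"targets": [[[0,0,0],[0,0,0.8],110],[[0,0,0],[0,0,0.8],110],[[0,0,0],[-0.1,0.6,0.4],110],[[0,0,0],[-0.2,0.9,0],110],[[0,0,0],[-0.2,0.9,0],110]]}}

```text
clock: 12.45
tool_pos: [0.4787, -0.0811, 0.1932]
eef_rot: [0.707, -0.024, -0.706, -0.024]
contact_force: [-0.9, 1.4, -0.2]
opening: 0.571
```

{"method": "play_rows", "body": {"targets": [[[0,0,0],[-0.3,0.9,0],110],[[0,0,0],[-0.3,0.9,0],110],[[0,0,0],[-0.3,0.9,0],110],[[0,0,0],[0,0.9,0],110],[[0,0,0],[0,0,0],110]]}}

```text
clock: 12.95
tool_pos: [0.4425, 0.0682, 0.1926]
eef_rot: [0.707, -0.019, -0.707, -0.022]
contact_force: [0.3, 0.3, -0.2]
opening: 0.568
```

```bash
python3 look.py 6
```

```text
(no output)
```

View pics/side6c.png

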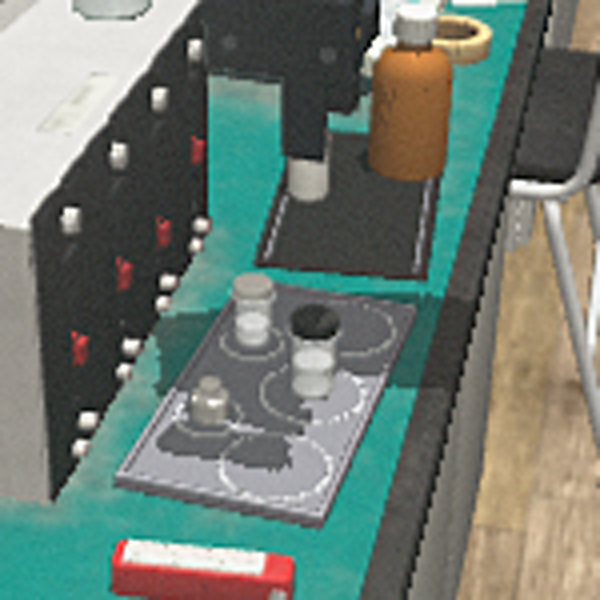

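View pics/top6c.png

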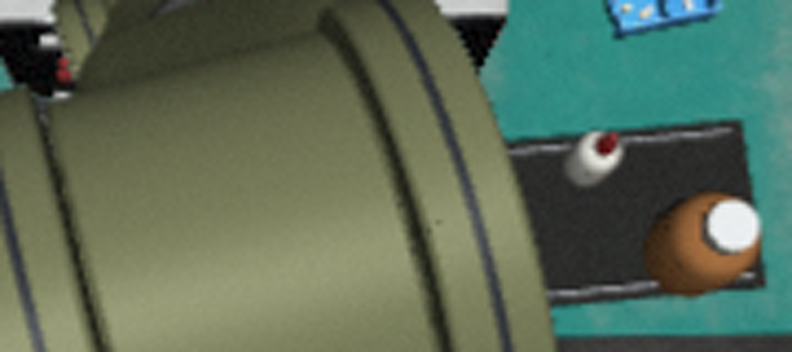

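{"method": "play_rows", "body": {"targets": [[[0,0,0],[0,-0.08,-0.9],110],[[0,0,0],[0,0,-0.9],110],[[0,0,0],[0,0,-0.9],110],[[0,0,0],[0,0,-0.6],110],[[0,0,0],[0,0,-0.35],110]]}}

```text
clock: 13.55
tool_pos: [0.4455, 0.0572, 0.0495]
eef_rot: [-0.702, 0.027, 0.712, 0.023]
contact_force: [0.2, 0.4, -0.5]
opening: 0.568
```

{"method": "play_rows", "body": {"targets": [[[0,0,0],[0,0,0],140],[[0,0,0],[0,0,0],170],[[0,0,0],[0,0,0],200],[[0,0,0],[0,0,0],230],[[0,0,0],[0,0,0],230]], "newtons": 12}}

```text
clock: 14.05
tool_pos: [0.4475, 0.0597, 0.0524]
eef_rot: [-0.704, 0.024, 0.709, 0.023]
contact_force: [1.0, 0.0, 0.1]
opening: 0.325
```

{"method": "play_rows", "body": {"targets": [[[0,0,0],[0,0,0],230],[[0,0,0],[0,0,0.2],230],[[0,0,0],[0,0,0.6],230],[[0,0,0],[0,0,0.8],230],[[0,0,0],[0,0,0.4],230]]}}

```text
clock: 14.55
tool_pos: [0.4476, 0.0598, 0.134]
eef_rot: [-0.704, 0.024, 0.709, 0.023]
contact_force: [0.0, 0.1, -1.1]
opening: 0.325
```

```bash
python3 look.py 7 side
```

```text
(no output)
```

View pics/side7c.png

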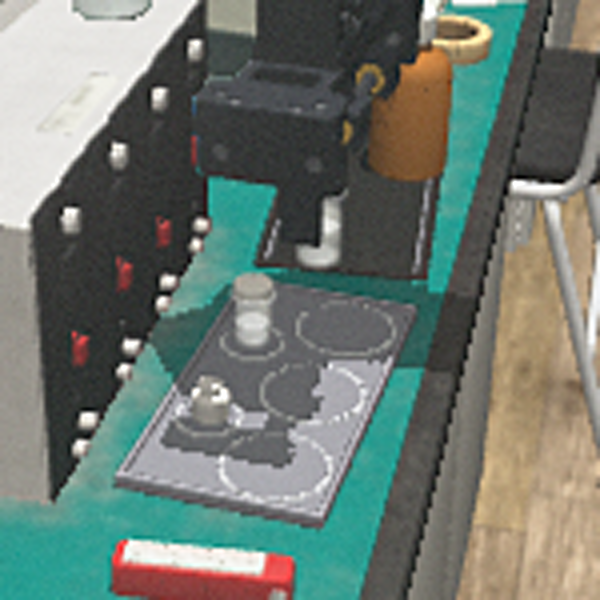

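{"method": "play_rows", "body": {"targets": [[[0,0,0],[0,-0.4,0],230],[[0,0,0],[-0.1,-0.8,0],230],[[0,0,0],[-0.1,-0.8,0],230],[[0,0,0],[-0.1,-0.8,0],230],[[0,0,0],[-0.07,-0.8,0],230]]}}

```text
clock: 15.1
tool_pos: [0.4318, -0.0853, 0.1316]
eef_rot: [-0.703, 0.024, 0.71, 0.023]
contact_force: [0.2, 0.0, -0.0]
opening: 0.326
```

{"method": "play_rows", "body": {"targets": [[[0,0,0],[0,-0.63,0],230],[[0,0,0],[0,0,-0.5],230],[[0,0,0],[0,0,-0.6],230],[[0,0,0],[0,0,-0.5],230],[[0,0,0],[0,0,0],230]]}}

```text
clock: 15.6
tool_pos: [0.4313, -0.1091, 0.0659]
eef_rot: [-0.702, 0.024, 0.711, 0.023]
contact_force: [0.2, 0.2, 0.5]
opening: 0.327
```

{"method": "play_rows", "body": {"targets": [[[0,0,0],[0,0,-0.2],230],[[0,0,0],[0,0,-0.1],230],[[0,0,0],[0,0,-0.06],230],[[0,0,0],[0,0,-0.04],230],[[0,0,0],[0,0,0],230]]}}

```text
clock: 16.1
tool_pos: [0.433, -0.1095, 0.0524]
eef_rot: [-0.704, 0.024, 0.709, 0.023]
contact_force: [0.2, 0.2, 0.0]
opening: 0.325
```

{"method": "play_rows", "body": {"targets": [[[0,0,0],[0,0,-0.03],230],[[0,0,0],[0,0,-0.03],230],[[0,0,0],[0,0,-0.03],230],[[0,0,0],[0,0,0],230],[[0,0,0],[0,0,0],230]]}}

```text
clock: 16.6
tool_pos: [0.433, -0.1092, 0.049]
eef_rot: [-0.704, 0.024, 0.709, 0.023]
contact_force: [-0.7, 0.6, 4.5]
opening: 0.32
```

```bash
python3 look.py 8 side
```

```text
(no output)
```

View pics/side8c.png

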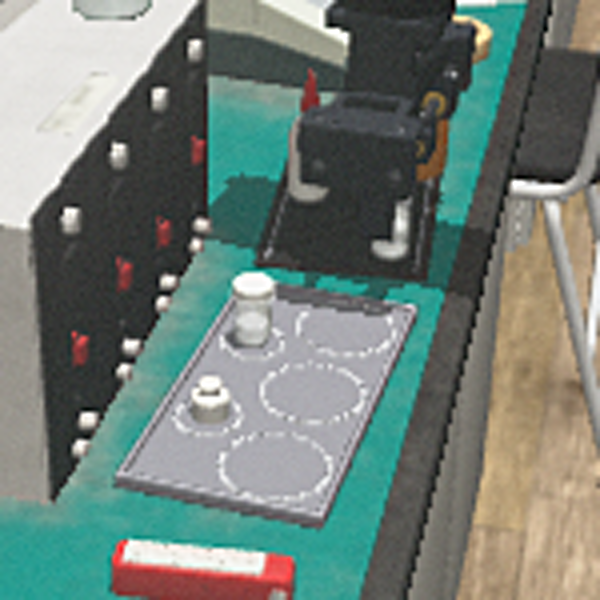

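{"method": "play_rows", "body": {"targets": [[[0,0,0],[0,0,0],160],[[0,0,0],[0,0,0],110],[[0,0,0],[0,0,0],110],[[0,0,0],[0,0,0.4],110],[[0,0,0],[0,0,0.8],110]]}}

```text
clock: 17.15
tool_pos: [0.4317, -0.1092, 0.0955]
eef_rot: [-0.702, 0.024, 0.711, 0.022]
contact_force: [0.4, 0.2, -1.5]
opening: 0.569
```

{"method": "play_rows", "body": {"targets": [[[0,-0.007,0],[0,0,0.8],110],[[0,0,0],[0,0.4,0.5],110],[[0,0,0],[0.2,0.8,0],110],[[0,0,0],[0.3,0.8,0],110],[[0,0,0],[0.3,0.8,0],110]]}}

```text
clock: 17.65
tool_pos: [0.4648, 0.0031, 0.1485]
eef_rot: [-0.706, 0.025, 0.707, 0.024]
contact_force: [1.7, -0.8, -1.0]
opening: 0.57
```

{"method": "play_rows", "body": {"targets": [[[0,0,0],[0.3,0.8,0],110],[[0,0,0],[0.3,0.8,0],120],[[0,0,0],[0.1,0.8,0],120],[[0,0,0],[0,0,0],120],[[0,0,0],[0,0,0],120]]}}

```text
clock: 18.15
tool_pos: [0.4922, 0.0987, 0.1481]
eef_rot: [-0.706, 0.024, 0.708, 0.022]
contact_force: [0.1, -0.1, 0.0]
opening: 0.529
```

```bash
python3 look.py 9
```

```text
(no output)
```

View pics/side9c.png

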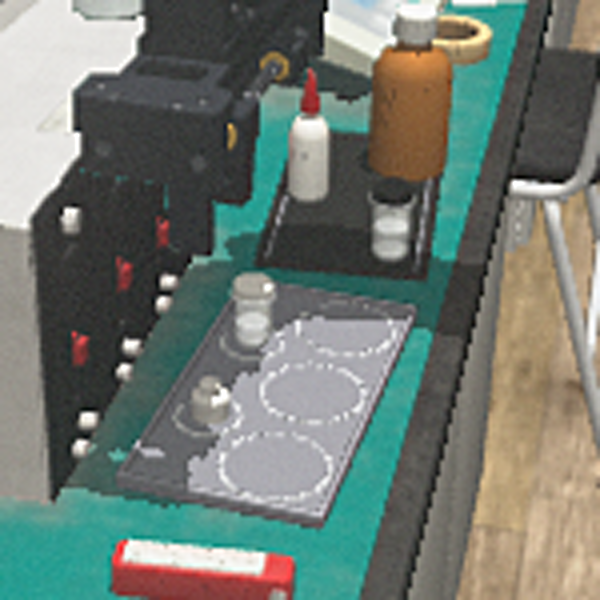

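View pics/top9c.png

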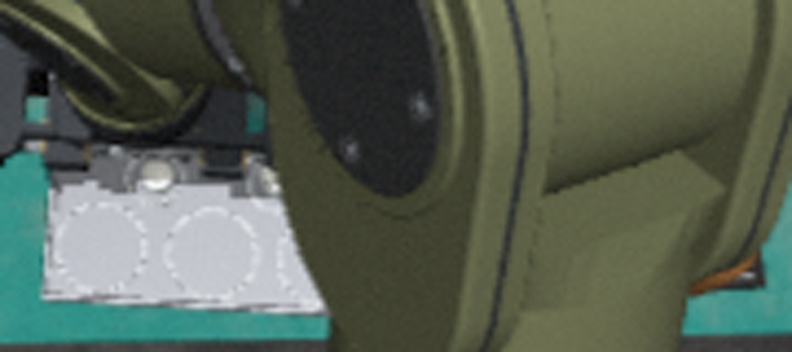

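{"method": "play_rows", "body": {"targets": [[[0,0,0],[0,0.04,-0.4],120],[[0,0,0],[0,0,-0.5],120],[[0,0,0],[0,0,-0.5],120],[[0,0,0],[0,0,-0.4],120],[[0,0,0],[0,0,0],120]]}}

```text
clock: 18.75
tool_pos: [0.4914, 0.0981, 0.0748]
eef_rot: [-0.705, 0.026, 0.709, 0.023]
contact_force: [0.6, -0.2, 0.9]
opening: 0.529
```

```bash
python3 look.py 10
```

```text
(no output)
```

View pics/side10c.png

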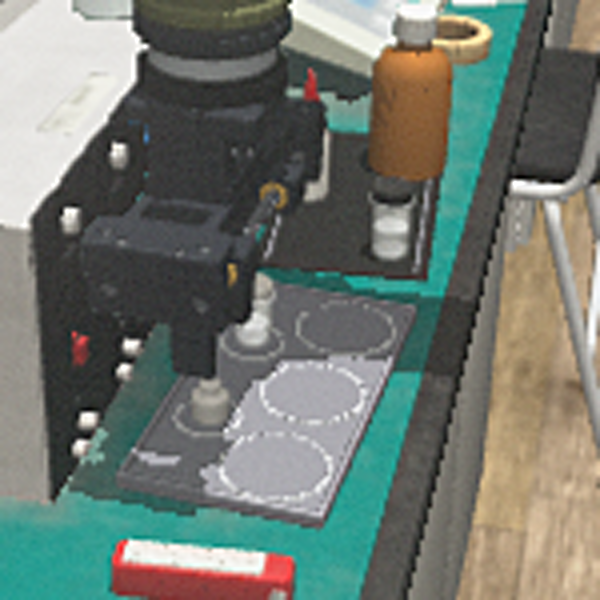

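View pics/top10c.png

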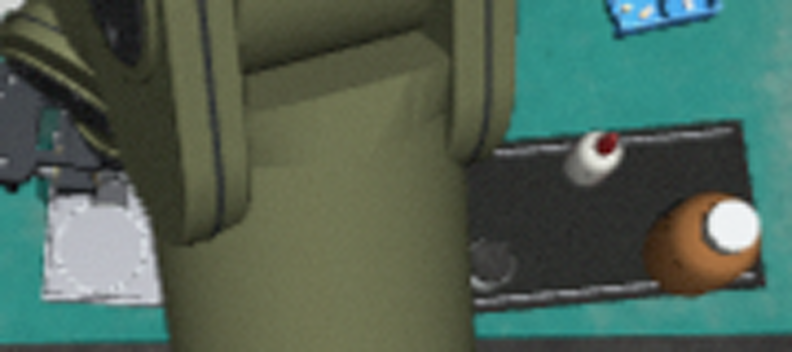

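```bash
python3 - <<'E'
from h import *
c=np.array([.4914,.0981]);d=np.array([.0675,.9977])
for o in (.0233,.041): print(o,(proj("side",np.r_[c+d*o,.050])[0]-[205,150])*4)
for o in (.0233,.041): print(o,(proj("side",np.r_[c+d*o+[-.009,0],.050])[0]-[205,150])*4,(proj("side",np.r_[c+d*o+[.009,0],.050])[0]-[205,150])*4)
for w in [(.492,.0985),(.492,.1005),(.492,.104)]: print(w,((proj("side",[[*w,.006],[*w,.028]])-[205,150])*4).round(0).tolist())
E
```

```text
0.0233 [198.73423967 362.69374139]
0.041 [187.39895346 380.53490971]
0.0233 [215.35567528 365.08412467] [182.17298834 360.31201342]
0.041 [204.2875866  382.99971271] [170.57252831 378.07918562]
(0.492, 0.0985) [[212.0, 408.0], [212.0, 375.0]]
(0.492, 0.1005) [[211.0, 410.0], [211.0, 377.0]]
(0.492, 0.104) [[209.0, 414.0], [209.0, 380.0]]
```

{"method": "play_rows", "body": {"targets": [[[0,0,0],[0.04,0.07,-0.3],120],[[0,0,0],[0,0,-0.3],120],[[0,0,0],[0,0,-0.25],120],[[0,0,0],[0,0,-0.1],120],[[0,0,0],[0,0,0],120]]}}

```text
clock: 19.35
tool_pos: [0.494, 0.1029, 0.0379]
eef_rot: [-0.706, 0.024, 0.708, 0.023]
contact_force: [0.3, -0.5, 1.6]
opening: 0.528
```

{"method": "play_rows", "body": {"targets": [[[0,0,0],[-0.02,-0.02,-0.05],120],[[0,0,0],[0,0,-0.04],120],[[0,0,0],[0,0,0],120],[[0,0,0],[0,0,0],150],[[0,0,0],[0,0,0],170]], "newtons": 15}}

```text
clock: 19.85
tool_pos: [0.4936, 0.1021, 0.0349]
eef_rot: [-0.706, 0.024, 0.707, 0.023]
contact_force: [-0.3, -0.6, 0.1]
opening: 0.372
```

{"method": "play_rows", "body": {"targets": [[[0,0,0],[0,0,0],190],[[0,0,0],[0,0,0],210],[[0,0,0],[0,0,0],255],[[0,0,0],[0,0,0],255],[[0,0,0],[0,0,0],255]]}}

```text
clock: 20.35
tool_pos: [0.4936, 0.1021, 0.0348]
eef_rot: [-0.706, 0.024, 0.707, 0.023]
contact_force: [0.1, -0.3, 1.2]
opening: 0.223
```

```bash
python3 look.py 11 side
```

```text
(no output)
```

View pics/side11c.png

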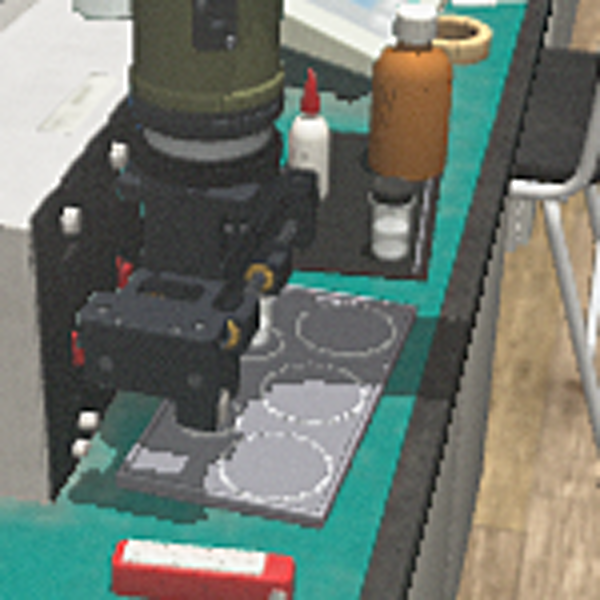

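{"method": "play_rows", "body": {"targets": [[[0,0,0],[0,0,0.15],255],[[0,0,0],[0,0,0.4],255],[[0,0,0],[0,0,0.5],255],[[0,0,0],[0,0,0.5],255],[[0,0,0],[0,0,0],255]]}}

```text
clock: 20.9
tool_pos: [0.4946, 0.1023, 0.0989]
eef_rot: [0.707, -0.024, -0.706, -0.024]
contact_force: [-0.1, 0.5, -1.3]
opening: 0.229
```

```bash
python3 look.py 12
```

```text
(no output)
```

View pics/side12c.png

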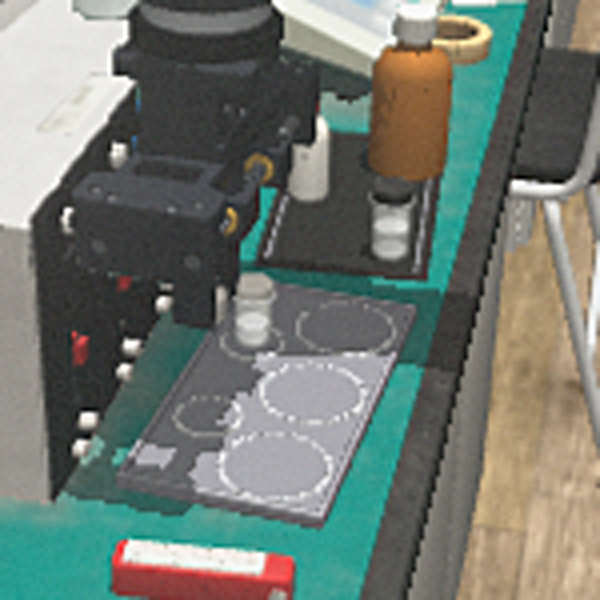

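View pics/top12c.png

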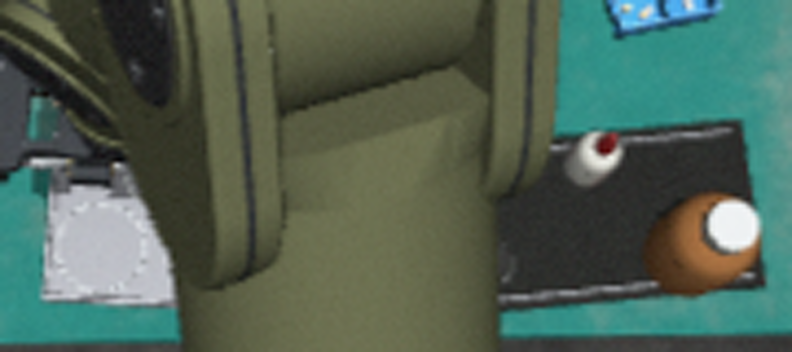

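{"method": "play_rows", "body": {"targets": [[[0,0,0],[-0.1,0.4,0],255],[[0,0,0],[-0.15,0.8,0],255],[[0,0,0],[-0.2,0.8,0],255],[[0,0,0],[-0.2,0.8,0],255],[[0,0,0],[-0.2,0.8,0],255]]}}

```text
clock: 21.5
tool_pos: [0.4585, 0.247, 0.0956]
eef_rot: [-0.706, 0.025, 0.708, 0.023]
contact_force: [0.5, 0.6, -0.2]
opening: 0.228
```

{"method": "play_rows", "body": {"targets": [[[0,0,0],[-0.2,0.8,0],255],[[0,0,0],[0,0.6,0],255],[[0,0,0],[0,0.35,-0.2],255],[[0,0,0],[0,0,-0.4],255],[[0,0,0],[0,0,0],255]]}}

```text
clock: 22.0
tool_pos: [0.4503, 0.3146, 0.0702]
eef_rot: [-0.705, 0.026, 0.708, 0.022]
contact_force: [0.1, 0.4, -0.3]
opening: 0.226
```

```bash
cat > lookd.py <<'E'
import sys,cv2
from plant import r
tag=sys.argv[1]
for n in("side","top"):
    d=r.snapshot(n);cv2.imwrite(f"pics/{n}{tag}.png",cv2.cvtColor(d["color"],cv2.COLOR_RGB2BGR))
    im=cv2.imread(f"pics/{n}{tag}.png")
    c=im[270:390,195:315] if n=="side" else im[195:255,140:230]
    f=5 if n=="side" else 8
    cv2.imwrite(f"pics/{n}{tag}c.png",cv2.resize(c,None,fx=f,fy=f,interpolation=cv2.INTER_CUBIC))
E
python3 lookd.py 13
```

```text
(no output)
```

View pics/side13c.png

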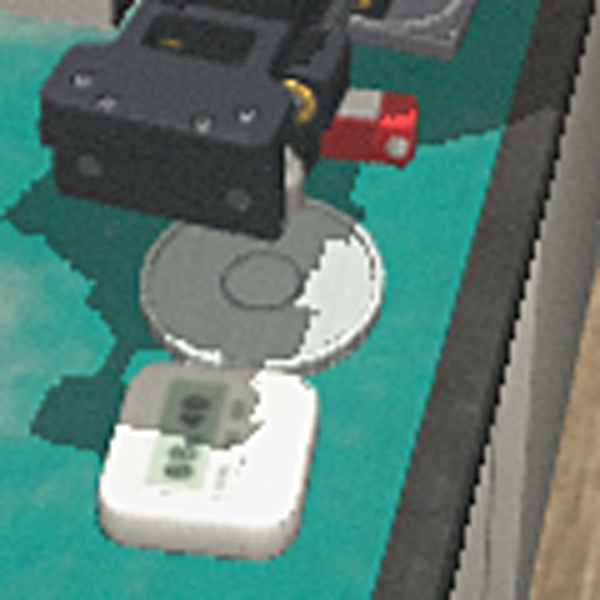

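View pics/top13c.png

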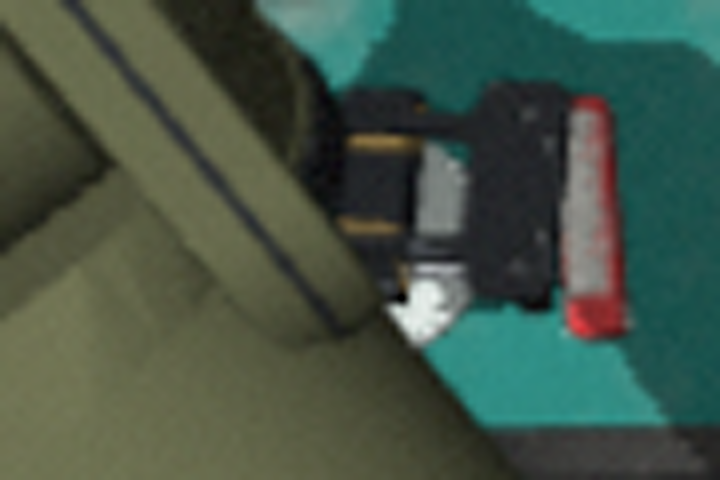

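```bash
python3 - <<'E'
from h import *
o=lambda P:((proj("side",P)-[195,270]+.5)*5-.5).round(1).tolist()
print("dish",o([.4525,.3156,.005]))
for wx in (.448,.450,.452,.454):
  a=np.linspace(0,6.28,60)
  for z in (.0414,.055):
    e=np.array(o(np.c_[wx+.0105*np.cos(a),.3146+.0105*np.sin(a),np.full(60,z)]));print(wx,z,"right edge",e[:,0].max(),"ymax",e[:,1].max())
E
python3 - <<'E'
import cv2
im=cv2.imread('pics/side13.png')
cv2.imwrite('pics/z.png',cv2.resize(im[290:330,235:275],None,fx=15,fy=15,interpolation=cv2.INTER_NEAREST))
E
```

```text
dish [[265.1, 276.7]]
0.448 0.0414 right edge 308.5 ymax 219.5
0.448 0.055 right edge 308.4 ymax 188.6
0.45 0.0414 right edge 302.8 ymax 218.4
0.45 0.055 right edge 302.6 ymax 187.6
0.452 0.0414 right edge 297.1 ymax 217.4
0.452 0.055 right edge 296.9 ymax 186.6
0.454 0.0414 right edge 291.4 ymax 216.4
0.454 0.055 right edge 291.1 ymax 185.6
```

View pics/z.png

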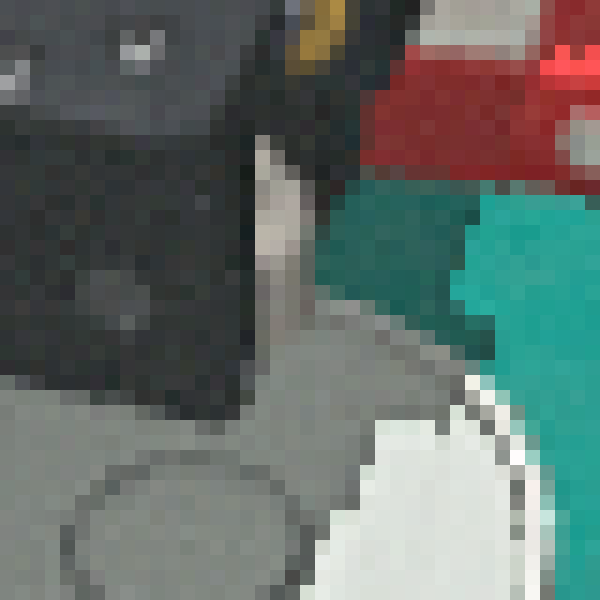

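```bash
python3 - <<'E'
from h import *
print("top cap",proj("top",[.4388,-.2385,.121]),unc((733,224),4.4,225,170))
print("side cap",(proj("side",[.4388,-.2385,.121])-[205,150])*4)
print("glue tip top",proj("top",[.4989,-.1777,.095]),unc((606,142),4.4,225,170))
print("glue base side",((proj("side",[[.4989,-.1777,.003],[.4989,-.1777,.065]])-[205,150])*4))
im=cv2.imread("pics/side9.png");im2=cv2.imread("pics/top9.png")
from ov import *
cur=objs(b=(.4388,-.2385),z=.003)+objs(g=(.4989,-.1777),z=.003)+objs(v=(.4280,-.1092),z=.003)
overlay(im,"side",cur,(265,145,70,75),8,"pics/o1.png")
overlay(cv2.imread("pics/top10.png"),"top",cur,(325,190,85,50),9,"pics/o2.png")
E
```

```text
top cap [[391.22812292 220.31983487]] [[391.20454545 220.52272727]]
side cap [[415.34916431   6.37317769]]
glue tip top [[364.18806512 199.88882905]] [[362.34090909 201.88636364]]
glue base side [[305.37426819 189.48426373]
 [307.9879349  107.43115945]]
```

View pics/o1.png

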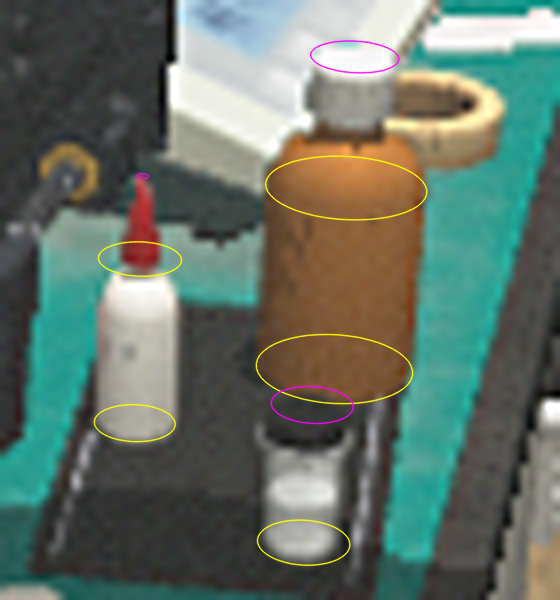

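View pics/o2.png

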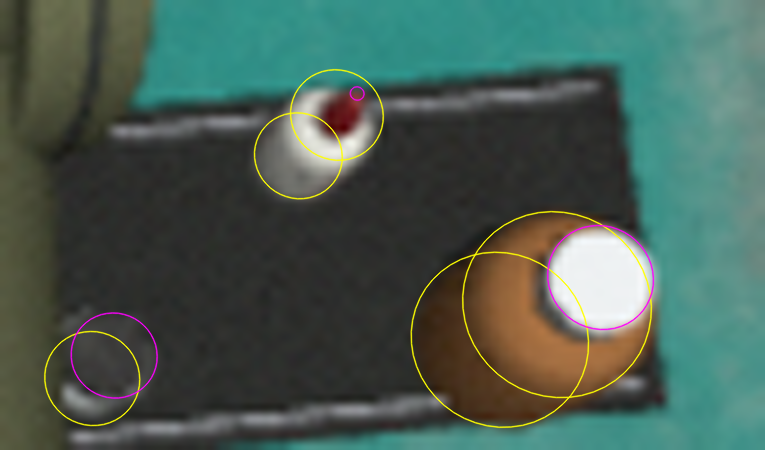

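{"method": "play_rows", "body": {"targets": [[[0,0,0],[0.04,0.02,-0.3],255],[[0,0,0],[0,0,-0.3],255],[[0,0,0],[0,0,-0.15],255],[[0,0,0],[0,0,0],255],[[0,0,0],[0,0,0],255]]}}

```text
clock: 22.6
tool_pos: [0.453, 0.3168, 0.0425]
eef_rot: [-0.706, 0.024, 0.707, 0.023]
contact_force: [-0.3, -0.7, -0.8]
opening: 0.222
```

{"method": "play_rows", "body": {"targets": [[[0,0,0],[0,-0.03,-0.08],255],[[0,0,0],[0,0,-0.06],255],[[0,0,0],[0,0,-0.04],255],[[0,0,0],[0,0,0],255],[[0,0,0],[0,0,0],255]]}}

```text
clock: 23.1
tool_pos: [0.4531, 0.3158, 0.0355]
eef_rot: [-0.706, 0.024, 0.707, 0.023]
contact_force: [0.0, -0.3, -1.2]
opening: 0.232
```

{"method": "play_rows", "body": {"targets": [[[0,0,0],[0,0,-0.03],255],[[0,0,0],[0,0,-0.02],255],[[0,0,0],[0,0,0],255],[[0,0,0],[0,0,0],255],[[0,0,0],[0,0,0],255]]}}

```text
clock: 23.6
tool_pos: [0.4532, 0.3157, 0.0338]
eef_rot: [-0.706, 0.024, 0.707, 0.023]
contact_force: [-0.4, 0.7, 4.5]
opening: 0.226
```

{"method": "play_rows", "body": {"targets": [[[0,0,0],[0,0,0],180],[[0,0,0],[0,0,0],150],[[0,0,0],[0,0,0],140],[[0,0,0],[0,0,0],140],[[0,0,0],[0,0,0.3],140]]}}

```text
clock: 24.1
tool_pos: [0.4522, 0.3151, 0.0447]
eef_rot: [-0.705, 0.025, 0.708, 0.023]
contact_force: [-0.6, 0.3, 0.1]
opening: 0.448
```

{"method": "play_rows", "body": {"targets": [[[0,0,0],[0,0,0.8],140],[[0,0,0],[0,0,0.9],140],[[0,0,0],[0,0,0.9],110],[[0,0,0],[0,-0.6,0],110],[[0,0,0],[0,-0.9,0],110]]}}

```text
clock: 24.6
tool_pos: [0.4538, 0.2582, 0.1519]
eef_rot: [0.708, -0.021, -0.706, -0.024]
contact_force: [0.8, -1.0, -0.6]
opening: 0.57
```

{"method": "play_rows", "body": {"targets": [[[0,0,0],[0,-0.9,0],110],[[0,0,0],[0,-0.9,0],110],[[0,0,0],[0,-0.9,0],110],[[0,0,0],[0,-0.9,0],110],[[0,0,0],[0,-0.9,0],110]]}}

```text
clock: 25.1
tool_pos: [0.4531, 0.0743, 0.1503]
eef_rot: [-0.706, 0.024, 0.707, 0.023]
contact_force: [0.1, 0.3, -0.9]
opening: 0.565
```

```bash
python3 lookd.py 14
```

```text
(no output)
```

View pics/side14c.png

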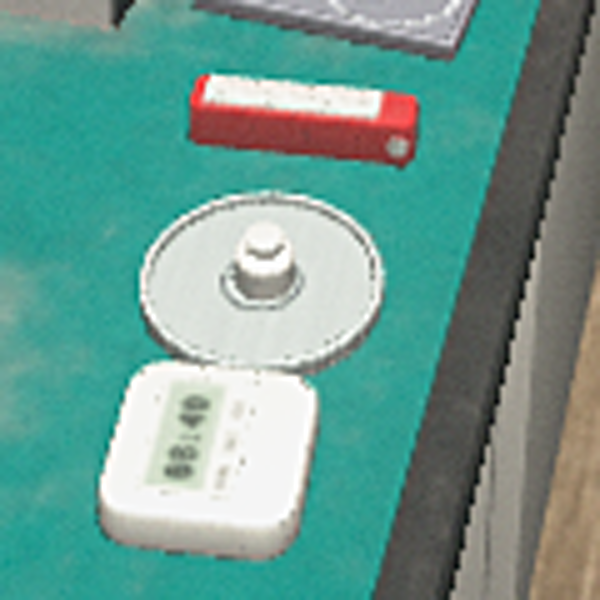

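View pics/top14c.png

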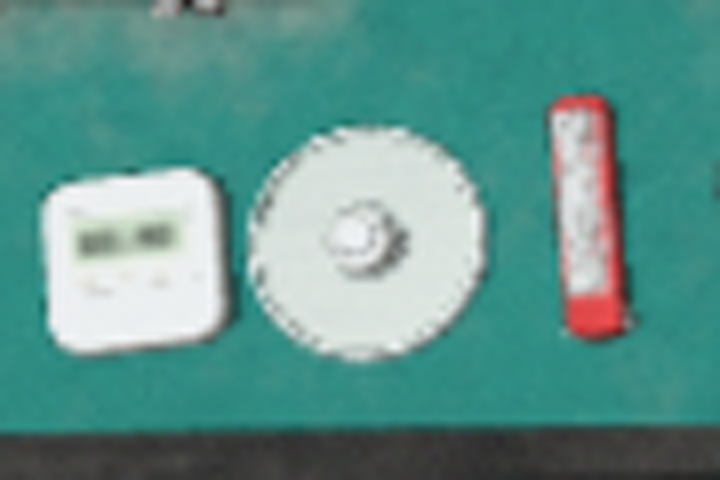

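{"method": "play_rows", "body": {"targets": [[[0,0,0],[-0.1,-0.5,0],110],[[0,0,0],[-0.1,-0.9,0],110],[[0,0,0],[-0.1,-0.9,0],110],[[0,0,0],[-0.1,-0.9,0],110],[[0,0,0],[-0.1,-0.9,0],110]]}}

```text
clock: 25.7
tool_pos: [0.4334, -0.0889, 0.1502]
eef_rot: [-0.707, 0.024, 0.707, 0.023]
contact_force: [-0.1, 0.2, 0.5]
opening: 0.566
```

{"method": "play_rows", "body": {"targets": [[[0,0,0],[0,-0.49,-0.2],110],[[0,0,0],[0,0,-0.6],110],[[0,0,0],[0,0,-0.6],110],[[0,0,0],[0,0,-0.5],110],[[0,0,0],[0,0,0],110]]}}

```text
clock: 26.2
tool_pos: [0.4328, -0.107, 0.0723]
eef_rot: [-0.705, 0.024, 0.708, 0.023]
contact_force: [-0.8, 0.0, 0.7]
opening: 0.566
```

{"method": "play_rows", "body": {"targets": [[[0,0,0],[0,-0.05,-0.25],110],[[0,0,0],[0,0,-0.2],110],[[0,0,0],[0,0,-0.1],110],[[0,0,0],[0,0,0],110],[[0,0,0],[0,0,0],140]]}}

```text
clock: 26.7
tool_pos: [0.4344, -0.1103, 0.0537]
eef_rot: [-0.706, 0.024, 0.708, 0.023]
contact_force: [-0.5, -0.4, -0.3]
opening: 0.499
```

{"method": "play_rows", "body": {"targets": [[[0,0,0],[0,0,0],170],[[0,0,0],[0,0,0],200],[[0,0,0],[0,0,0],230],[[0,0,0],[0,0,0],230],[[0,0,0],[0,0,0],230]], "newtons": 12}}

```text
clock: 27.2
tool_pos: [0.4341, -0.1102, 0.0533]
eef_rot: [-0.706, 0.024, 0.708, 0.023]
contact_force: [-0.3, 0.6, 3.8]
opening: 0.324
```

{"method": "play_rows", "body": {"targets": [[[0,0,0],[0,0,0.2],230],[[0,0,0],[0,0,0.6],230],[[0,0,0],[0,0,0.8],230],[[0,0,0],[0,0,0.3],230],[[0,0,0],[0,0,0],230]]}}

```text
clock: 27.7
tool_pos: [0.4345, -0.1106, 0.1303]
eef_rot: [-0.706, 0.024, 0.707, 0.024]
contact_force: [0.7, -0.3, -1.3]
opening: 0.325
```

```bash
python3 - <<'E'
from h import *
im=cv2.cvtColor(cv2.imread("pics/top0.png"),cv2.COLOR_BGR2GRAY).astype(float)
def cen(x0,x1,y0,y1,w):
    p=im[y0:y1,x0:x1];W=w(p);Y,X=np.mgrid[y0:y1,x0:x1];return (X*W).sum()/W.sum(),(Y*W).sum()/W.sum()
v=cen(266,282,218,232,lambda p:np.clip(110-p,0,50));print("vial",v,back("top",v,.056))
b=cen(292,310,214,230,lambda p:np.clip(p-170,0,60));print("bottle",b,back("top",b,.124))
s=cen(282,297,203,214,lambda p:np.clip(p-215,0,40));print("sv",s,back("top",s,.046))
# view for crop
I=cv2.imread("pics/top0.png")
E
python3 look.py 15
python3 - <<'E'
import cv2
im=cv2.imread('pics/side15.png')
cv2.imwrite('pics/z2.png',cv2.resize(im[150:230,265:325],None,fx=9,fy=7.4,interpolation=cv2.INTER_CUBIC))
E
```

```text
vial (np.float64(273.3190052195272), np.float64(224.93214614676083)) [[0.44096597 0.0644815  0.056     ]]
bottle (np.float64(300.12141882673944), np.float64(221.65262619372442)) [[ 0.43787664 -0.00513715  0.124     ]]
sv (np.float64(288.234126984127), np.float64(208.6031746031746)) [[0.48772486 0.02290801 0.046     ]]
```

View pics/z2.png

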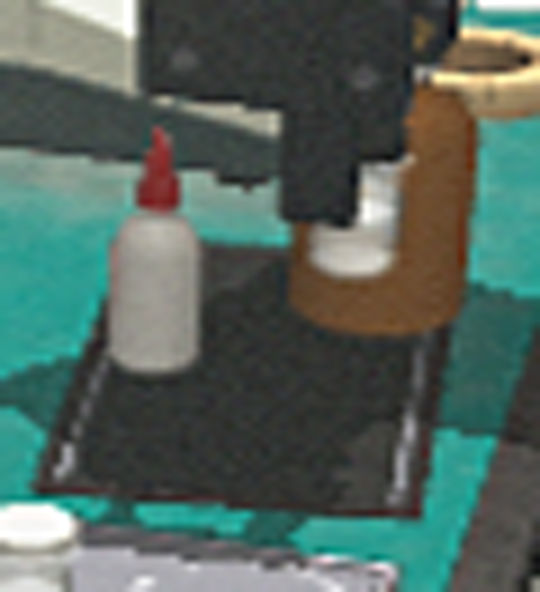

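View pics/top15c.png

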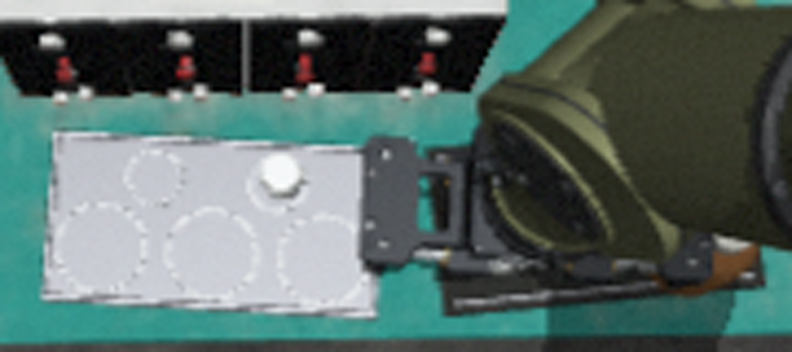

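{"method": "play_rows", "body": {"targets": [[[0,0,0],[0.05,0.5,0],230],[[0,0,0],[0.1,0.8,0],230],[[0,0,0],[0.1,0.8,0],230],[[0,0,0],[0.1,0.8,0],230],[[0,0,0],[0,0.8,0],230]]}}

```text
clock: 28.3
tool_pos: [0.4478, 0.0391, 0.1278]
eef_rot: [-0.705, 0.024, 0.709, 0.023]
contact_force: [0.3, -0.2, 0.1]
opening: 0.326
```

{"method": "play_rows", "body": {"targets": [[[0,0,0],[0,0.68,-0.2],230],[[0,0,0],[0,0,-0.6],230],[[0,0,0],[0,0,-0.5],230],[[0,0,0],[0,0,-0.2],230],[[0,0,0],[0,0,0],230]]}}

```text
clock: 28.8
tool_pos: [0.4468, 0.0649, 0.0676]
eef_rot: [-0.704, 0.024, 0.709, 0.022]
contact_force: [0.0, -0.1, -0.3]
opening: 0.326
```

{"method": "play_rows", "body": {"targets": [[[0,0,0],[0.02,0,-0.12],230],[[0,0,0],[0,0,-0.08],230],[[0,0,0],[0,0,-0.05],230],[[0,0,0],[0,0,0],230],[[0,0,0],[0,0,0],230]]}}

```text
clock: 29.3
tool_pos: [0.4488, 0.0649, 0.0593]
eef_rot: [-0.706, 0.024, 0.708, 0.024]
contact_force: [-1.1, 0.3, 0.0]
opening: 0.327
```

{"method": "play_rows", "body": {"targets": [[[0,0,0],[0,0,-0.04],230],[[0,0,0],[0,0,-0.03],230],[[0,0,0],[0,0,-0.03],230],[[0,0,0],[0,0,0],230],[[0,0,0],[0,0,0],230]]}}

```text
clock: 29.8
tool_pos: [0.4491, 0.0658, 0.0557]
eef_rot: [-0.706, 0.023, 0.708, 0.024]
contact_force: [-0.6, 1.3, 9.0]
opening: 0.324
```

{"method": "play_rows", "body": {"targets": [[[0,0,0],[0,0,0.02],160],[[0,0,0],[0,0,0],110],[[0,0,0],[0,0,0],110],[[0,0,0],[0,0,0.4],110],[[0,0,0],[0,0,0.8],110]]}}

```text
clock: 30.3
tool_pos: [0.4475, 0.0649, 0.1028]
eef_rot: [-0.704, 0.024, 0.709, 0.022]
contact_force: [0.1, 0.8, -0.3]
opening: 0.568
```

{"method": "play_rows", "body": {"targets": [[[0,0,0],[0,0,0.8],110],[[0,0,0],[0,-0.4,0.8],110],[[0,0,0],[0.1,-0.9,0.5],110],[[0,0,0],[0.2,-0.9,0],110],[[0,0,0],[0.2,-0.9,0],110]]}}

```text
clock: 30.8
tool_pos: [0.4689, -0.0606, 0.1886]
eef_rot: [-0.706, 0.024, 0.708, 0.023]
contact_force: [1.2, -0.7, -0.7]
opening: 0.57
```

{"method": "play_rows", "body": {"targets": [[[0,0,0],[0.2,-0.9,0],110],[[0,0,0],[0.2,-0.9,0],110],[[0,0,0],[0.2,-0.9,0],110],[[0,0,0],[0.12,-0.3,0],110],[[0,0,0],[0,0,0],110]]}}

```text
clock: 31.3
tool_pos: [0.4975, -0.1808, 0.1874]
eef_rot: [-0.705, 0.026, 0.708, 0.025]
contact_force: [0.4, 0.0, -0.4]
opening: 0.571
```

```bash
python3 look.py 16
```

```text
(no output)
```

View pics/side16c.png

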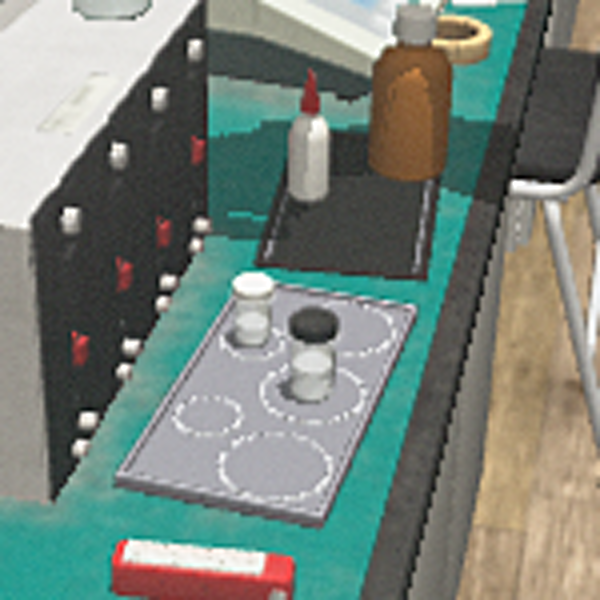

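View pics/top16c.png

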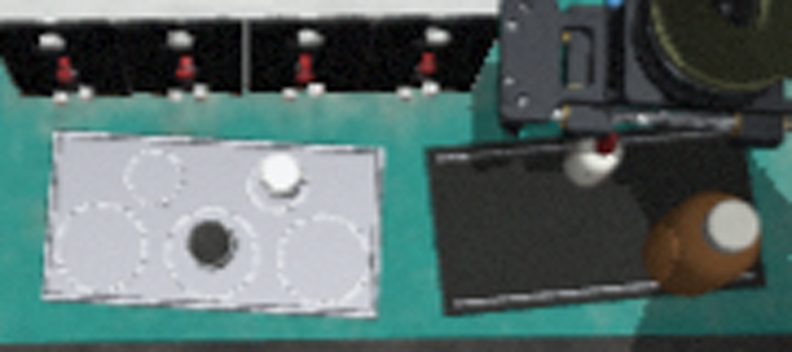

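```bash
python3 - <<'E'
from h import *
for f in("top0","top16"):
    im=cv2.cvtColor(cv2.imread(f"pics/{f}.png"),cv2.COLOR_BGR2GRAY).astype(float)
    y0,y1,x0,x1=218,232,264,282
    p=im[y0:y1,x0:x1];W=np.clip(110-p,0,50);Y,X=np.mgrid[y0:y1,x0:x1];v=((X*W).sum()/W.sum(),(Y*W).sum()/W.sum());print(f,v,back("top",v,.056))
E
```

```text
top0 (np.float64(273.3190052195272), np.float64(224.93214614676083)) [[0.44096597 0.0644815  0.056     ]]
top16 (np.float64(272.35617860851505), np.float64(225.06507442021461)) [[0.44063374 0.06710616 0.056     ]]
```

{"method": "play_rows", "body": {"targets": [[[0,0,0],[0.03,0.06,-0.5],110],[[0,0,0],[0,0,-0.6],110],[[0,0,0],[0,0,-0.6],110],[[0,0,0],[0,0,-0.5],110],[[0,0,0],[0,0,0],110]]}}

```text
clock: 31.9
tool_pos: [0.4971, -0.1735, 0.0982]
eef_rot: [-0.704, 0.022, 0.71, 0.023]
contact_force: [-0.6, 0.5, 0.9]
opening: 0.572
```

{"method": "play_rows", "body": {"targets": [[[0,0,0],[0,0,-0.4],110],[[0,0,0],[0,0,-0.3],110],[[0,0,0],[0,0,-0.1],110],[[0,0,0],[0,0,0],110],[[0,0,0],[0,0,0],110]]}}

```text
clock: 32.4
tool_pos: [0.499, -0.1764, 0.0684]
eef_rot: [-0.706, 0.024, 0.708, 0.023]
contact_force: [-0.1, 0.3, -0.1]
opening: 0.572
```

{"method": "play_rows", "body": {"targets": [[[0,0,0],[0,0,-0.08],110],[[0,0,0],[0,0,0],140],[[0,0,0],[0,0,0],170],[[0,0,0],[0,0,0],200],[[0,0,0],[0,0,0],230]]}}

```text
clock: 32.9
tool_pos: [0.4987, -0.1767, 0.0648]
eef_rot: [-0.705, 0.024, 0.708, 0.023]
contact_force: [0.0, 0.5, -0.6]
opening: 0.316
```

{"method": "play_rows", "body": {"targets": [[[0,0,0],[0,0,0],230],[[0,0,0],[0,0,0],230],[[0,0,0],[0,0,0],230],[[0,0,0],[0,0,0.2],230],[[0,0,0],[0,0,0.6],230]]}}

```text
clock: 33.4
tool_pos: [0.4974, -0.1762, 0.0959]
eef_rot: [-0.704, 0.024, 0.709, 0.023]
contact_force: [-0.6, -0.2, -0.1]
opening: 0.32
```

{"method": "play_rows", "body": {"targets": [[[0,0,0],[0,0,0.8],230],[[0,0,0],[0,0,0.8],230],[[0,0,0],[0,0,0.4],230],[[0,0,0],[0,0,0],230],[[0,0,0],[0,0,0],230]]}}

```text
clock: 33.9
tool_pos: [0.4984, -0.1768, 0.1766]
eef_rot: [-0.705, 0.024, 0.708, 0.023]
contact_force: [0.6, 0.7, -0.1]
opening: 0.315
```

```bash
python3 - <<'E'
from h import *
for z in(.06,.07,.08,.09): print(z,proj("top",[.4989,-.1777,z]),back("top",(245.8,221.9),z+.003))
im0=cv2.imread("pics/top0.png");
def red(f,x0,x1,y0,y1):
    im=cv2.imread(f).astype(float)[y0:y1,x0:x1];W=np.clip(im[...,2]-im[...,1]-40,0,200);Y,X=np.mgrid[y0:y1,x0:x1];return (X*W).sum()/W.sum(),(Y*W).sum()/W.sum()
print(red("pics/top0.png",235,260,212,235),red("pics/top16.png",350,372,195,215),red("pics/top10.png",350,372,195,215))
E
```

```text
0.06 [[361.5764214  202.65206714]] [[0.44914391 0.13885865 0.063     ]]
0.07 [[362.30584493 201.8803038 ]] [[0.44748724 0.13801127 0.073     ]]
0.08 [[363.04849443 201.09454678]] [[0.44583058 0.13716389 0.083     ]]
0.09 [[363.80473292 200.294412  ]] [[0.44417391 0.13631651 0.093     ]]
(np.float64(245.75276752767527), np.float64(222.11439114391143)) (np.float64(362.8796296296296), np.float64(202.57407407407408)) (np.float64(362.79356568364614), np.float64(202.2922252010724))
```

{"method": "play_rows", "body": {"targets": [[[0,0,0],[0,0.5,0],230],[[0,0,0],[-0.1,0.9,0],230],[[0,0,0],[-0.2,0.9,0],230],[[0,0,0],[-0.2,0.9,0],230],[[0,0,0],[-0.2,0.9,0],230]]}}

```text
clock: 34.4
tool_pos: [0.4694, -0.0114, 0.1754]
eef_rot: [-0.704, 0.024, 0.709, 0.023]
contact_force: [0.1, 1.1, -0.8]
opening: 0.317
```

{"method": "play_rows", "body": {"targets": [[[0,0,0],[-0.2,0.9,0],230],[[0,0,0],[-0.2,0.9,0],230],[[0,0,0],[-0.15,0.9,0],230],[[0,0,0],[0,0.8,0],230],[[0,0,0],[0,0.27,-0.2],230]]}}

```text
clock: 34.9
tool_pos: [0.4482, 0.1426, 0.1682]
eef_rot: [-0.705, 0.021, 0.708, 0.022]
contact_force: [0.8, -0.2, -0.6]
opening: 0.32
```

{"method": "play_rows", "body": {"targets": [[[0,0,0],[0,0,-0.6],230],[[0,0,0],[0,0,-0.6],230],[[0,0,0],[0,0,-0.6],230],[[0,0,0],[0,0,-0.3],230],[[0,0,0],[0,0,0],230]]}}

```text
clock: 35.4
tool_pos: [0.4469, 0.1377, 0.0823]
eef_rot: [-0.704, 0.025, 0.71, 0.022]
contact_force: [-1.7, -0.8, -0.1]
opening: 0.315
```

{"method": "play_rows", "body": {"targets": [[[0,0,0],[0,0,-0.15],230],[[0,0,0],[0,0,-0.1],230],[[0,0,0],[0,0,-0.05],230],[[0,0,0],[0,0,0],230],[[0,0,0],[0,0,0],230]]}}

```text
clock: 35.9
tool_pos: [0.4489, 0.1382, 0.073]
eef_rot: [-0.706, 0.024, 0.708, 0.024]
contact_force: [0.5, -0.7, 0.4]
opening: 0.318
```

{"method": "play_rows", "body": {"targets": [[[0,0,0],[0,0,-0.05],230],[[0,0,0],[0,0,-0.04],230],[[0,0,0],[0,0,-0.03],230],[[0,0,0],[0,0,-0.02],230],[[0,0,0],[0,0,0],230]]}}

```text
clock: 36.4
tool_pos: [0.4487, 0.1377, 0.0673]
eef_rot: [-0.705, 0.025, 0.708, 0.023]
contact_force: [0.1, -1.6, 4.3]
opening: 0.314
```

Contact. Release, rise, move to the bottle.

{"method": "play_rows", "body": {"targets": [[[0,0,0],[0,0,0],160],[[0,0,0],[0,0,0],110],[[0,0,0],[0,0,0],110],[[0,0,0],[0,0,0.4],110],[[0,0,0],[0,0,0.8],110]]}}

```text
clock: 36.9
tool_pos: [0.4475, 0.1381, 0.1141]
eef_rot: [-0.704, 0.024, 0.709, 0.022]
contact_force: [0.3, 0.4, 0.2]
opening: 0.568
```

{"method": "play_rows", "body": {"targets": [[[0,0,0],[0,0,0.8],110],[[0,0,0],[0,0,0.8],60],[[0,0,0],[0,-0.4,0.5],0],[[0,0,0],[0,-0.9,0],0],[[0,0,0],[0,-0.9,0],0]]}}

```text
clock: 37.4
tool_pos: [0.4491, 0.0499, 0.1999]
eef_rot: [-0.706, 0.023, 0.707, 0.023]
contact_force: [-0.3, -0.2, -0.2]
opening: 0.906
```

{"method": "play_rows", "body": {"targets": [[[0,0,0],[0,-0.9,0],0],[[0,0,0],[0,-0.9,0],0],[[0,0,0],[0,-0.9,0],0],[[0,0,0],[-0.1,-0.9,0],0],[[0,0,0],[-0.1,-0.9,0],0]]}}

```text
clock: 37.9
tool_pos: [0.4404, -0.1312, 0.199]
eef_rot: [-0.705, 0.024, 0.708, 0.023]
contact_force: [0.3, -1.2, -1.2]
opening: 1.003
```

{"method": "play_rows", "body": {"targets": [[[0,0,0],[-0.05,-0.9,0],0],[[0,0,0],[0,-0.9,0],0],[[0,0,0],[0,-0.7,0],0],[[0,0,0],[0,0,0],0],[[0,0,0],[0,0,0],0]]}}

```text
clock: 38.4
tool_pos: [0.4384, -0.2299, 0.1989]
eef_rot: [-0.705, 0.024, 0.708, 0.024]
contact_force: [-0.1, -0.0, 0.1]
opening: 0.996
```

```bash
python3 look.py 17
```

```text
(no output)
```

View pics/side17c.png

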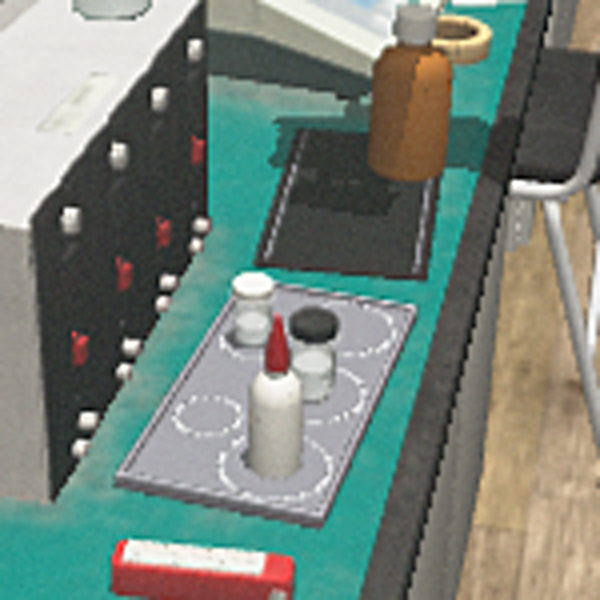

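View pics/top17c.png

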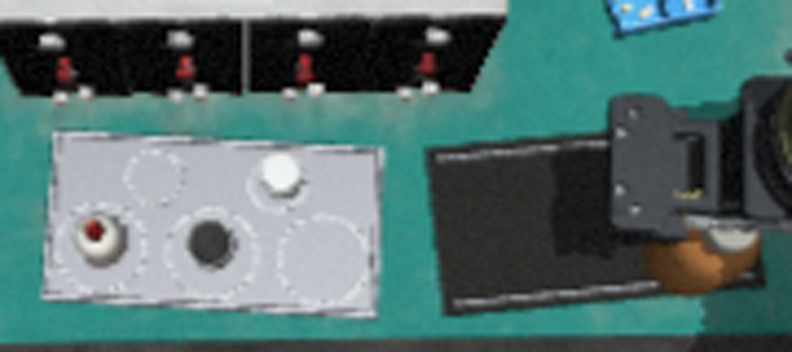

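{"method": "play_rows", "body": {"targets": [[[0,0,0],[0,-0.21,-0.5],0],[[0,0,0],[0,0,-0.6],0],[[0,0,0],[0,0,-0.6],0],[[0,0,0],[0,0,-0.5],0],[[0,0,0],[0,0,0],0]]}}

```text
clock: 39.0
tool_pos: [0.4378, -0.236, 0.1094]
eef_rot: [-0.704, 0.022, 0.71, 0.023]
contact_force: [0.7, 0.1, -0.2]
opening: 1.001
```

{"method": "play_rows", "body": {"targets": [[[0,0,0],[0,0,-0.3],0],[[0,0,0],[0,0,-0.2],0],[[0,0,0],[0,0,0],0],[[0,0,0],[0,0,0],0],[[0,0,0],[0,0,0],0]]}}

```text
clock: 39.5
tool_pos: [0.439, -0.2382, 0.0917]
eef_rot: [-0.706, 0.024, 0.708, 0.023]
contact_force: [0.5, 0.8, -0.8]
opening: 1.005
```

{"method": "play_rows", "body": {"targets": [[[0,0,0],[0,0,-0.12],0],[[0,0,0],[0,0,0],70],[[0,0,0],[0,0,0],130],[[0,0,0],[0,0,0],200],[[0,0,0],[0,0,0],255]], "newtons": 25}}

```text
clock: 40.0
tool_pos: [0.4387, -0.2382, 0.0863]
eef_rot: [-0.705, 0.024, 0.708, 0.023]
contact_force: [-0.1, -0.4, -0.1]
opening: 0.658
```

{"method": "play_rows", "body": {"targets": [[[0,0,0],[0,0,0],255],[[0,0,0],[0,0,0],255],[[0,0,0],[0,0,0],255],[[0,0,0],[0,0,0],255],[[0,0,0],[0,0,0],255]]}}

```text
clock: 40.5
tool_pos: [0.4387, -0.2383, 0.0863]
eef_rot: [-0.705, 0.024, 0.708, 0.023]
contact_force: [0.2, -1.2, 0.7]
opening: 0.623
```

{"method": "play_rows", "body": {"targets": [[[0,0,0],[0,0,0.2],255],[[0,0,0],[0,0,0.3],255],[[0,0,0],[0,0,0.5],255],[[0,0,0],[0,0,0],255],[[0,0,0],[0,0,0],255]]}}

```text
clock: 41.0
tool_pos: [0.4387, -0.2383, 0.1264]
eef_rot: [-0.706, 0.024, 0.708, 0.023]
contact_force: [-0.1, 0.9, -2.0]
opening: 0.623
```

{"method": "play_rows", "body": {"targets": [[[0,0,0],[0,0.4,0.1],255],[[0,0,0],[0,0.8,0],255],[[0,0,0],[0,0.9,0],255],[[0,0,0],[0,0.9,0],255],[[0,0,0],[0,0.9,0],255]]}}

```text
clock: 41.5
tool_pos: [0.4382, -0.0808, 0.1295]
eef_rot: [-0.705, 0.024, 0.708, 0.024]
contact_force: [0.3, 0.2, -0.7]
opening: 0.626
```

{"method": "play_rows", "body": {"targets": [[[0,0,0],[-0.02,0.9,0],255],[[0,0,0],[-0.02,0.7,0],255],[[0,0,0],[0,0.34,-0.2],255],[[0,0,0],[0,0,-0.4],255],[[0,0,0],[0,0,0],255]]}}

```text
clock: 42.0
tool_pos: [0.436, -0.0039, 0.1046]
eef_rot: [-0.704, 0.024, 0.709, 0.022]
contact_force: [-0.3, -0.1, -1.8]
opening: 0.62
```

{"method": "play_rows", "body": {"targets": [[[0,0,0],[0,-0.02,-0.15],255],[[0,0,0],[0,0,-0.08],255],[[0,0,0],[0,0,-0.04],255],[[0,0,0],[0,0,0],255],[[0,0,0],[0,0,0],255]]}}

```text
clock: 42.5
tool_pos: [0.4372, -0.0056, 0.0957]
eef_rot: [-0.706, 0.024, 0.708, 0.024]
contact_force: [-0.2, 0.4, -1.1]
opening: 0.622
```

{"method": "play_rows", "body": {"targets": [[[0,0,0],[0,0,-0.06],255],[[0,0,0],[0,0,-0.05],255],[[0,0,0],[0,0,-0.04],255],[[0,0,0],[0,0,-0.02],255],[[0,0,0],[0,0,0],255]]}}

```text
clock: 43.0
tool_pos: [0.4373, -0.0054, 0.0892]
eef_rot: [-0.706, 0.024, 0.708, 0.023]
contact_force: [-0.6, -0.2, 6.5]
opening: 0.624
```

Contact; release and back off.

{"method": "play_rows", "body": {"targets": [[[0,0,0],[0,0,0],80],[[0,0,0],[0,0,0],30],[[0,0,0],[0,0,0],10],[[0,0,0],[0,0,0],10],[[0,0,0],[0,0,0.4],10]]}}

```text
clock: 43.5
tool_pos: [0.4363, -0.0052, 0.1037]
eef_rot: [-0.704, 0.024, 0.709, 0.023]
contact_force: [-0.1, -0.7, 0.9]
opening: 0.954
```

{"method": "play_rows", "body": {"targets": [[[0,0,0],[0,0,0.8],10],[[0,0,0],[0,0,0.8],10],[[0,0,0],[0,0,0.8],10],[[0,0,0],[0,-0.5,0.3],10],[[0,0,0],[-0.3,-0.9,0],10]]}}

```text
clock: 44.0
tool_pos: [0.4282, -0.0597, 0.2148]
eef_rot: [0.708, -0.022, -0.705, -0.023]
contact_force: [0.7, 0.2, 0.1]
opening: 0.959
```

{"method": "play_rows", "body": {"targets": [[[0,0,0],[-0.3,-0.9,0],10],[[0,0,0],[-0.3,-0.9,0],10],[[0,0,0],[-0.3,-0.9,0],10],[[0,0,0],[-0.3,-0.9,0],10],[[0,0,0],[-0.3,-0.9,0],10]]}}

```text
clock: 44.5
tool_pos: [0.3642, -0.2428, 0.2126]
eef_rot: [-0.705, 0.024, 0.708, 0.023]
contact_force: [0.1, -0.0, -0.1]
opening: 0.959
```

{"method": "play_rows", "body": {"targets": [[[0,0,0],[-0.1,-0.9,0],10],[[0,0,0],[-0.1,-0.9,0],10],[[0,0,0],[-0.1,-0.5,0],10],[[0,0,0],[0,0,0],10],[[0,0,0],[0,0,0],10]]}}

```text
clock: 45.0
tool_pos: [0.3529, -0.3328, 0.2125]
eef_rot: [-0.705, 0.024, 0.708, 0.024]
contact_force: [0.9, -0.4, -0.1]
opening: 0.958
```

```bash
python3 look.py 18; python3 - <<'E'
from ov import *
def cen(f,x0,x1,y0,y1,w):
    im=cv2.imread(f).astype(float)[y0:y1,x0:x1];W=w(im,im.mean(2));Y,X=np.mgrid[y0:y1,x0:x1];return np.array([(X*W).sum()/W.sum(),(Y*W).sum()/W.sum()])
for nm,box,w,z in [("vial",(264,282,218,232),lambda i,g:np.clip(110-g,0,50),.056),("bottle",(292,310,214,230),lambda i,g:np.clip(g-170,0,60),.124),("sv",(282,297,203,214),lambda i,g:np.clip(g-215,0,40),.046),("glue",(235,260,212,235),lambda i,g:np.clip(i[...,2]-i[...,1]-40,0,200),.073)]:
    a=[cen(f"pics/{f}.png",*box,w) for f in("top0","top18")]
    p=[back("top",q,z)[0] for q in a];print(nm,((p[1]-p[0])*1000).round(1))
a=cv2.imread("pics/side0.png")[170:290,210:340];b=cv2.imread("pics/side18.png")[170:290,210:340]
cv2.imwrite("pics/cmp.png",cv2.resize(np.hstack([a,b]),None,fx=3,fy=4,interpolation=cv2.INTER_CUBIC))
E
cp pics/side18.png pics/full18.png
```

```text
vial [-0.3  2.7  0. ]
bottle [-0.  -0.8  0. ]
sv [0. 0. 0.]
glue [ 1.2 -0.   0. ]
```

View pics/cmp.png

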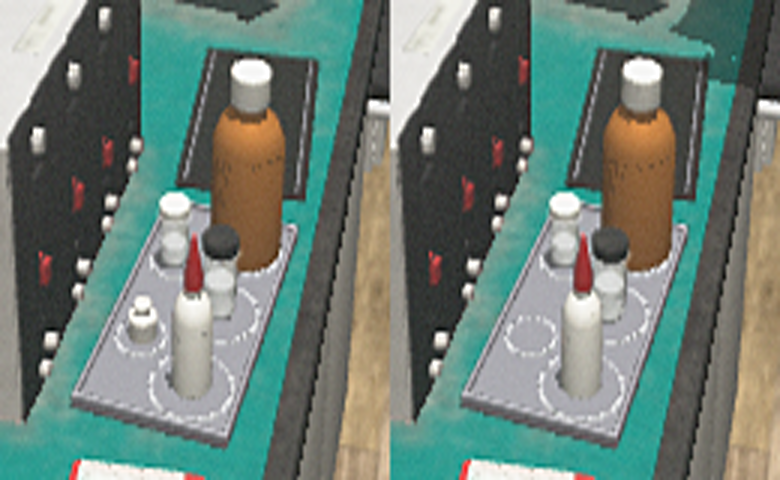

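View pics/top18.png

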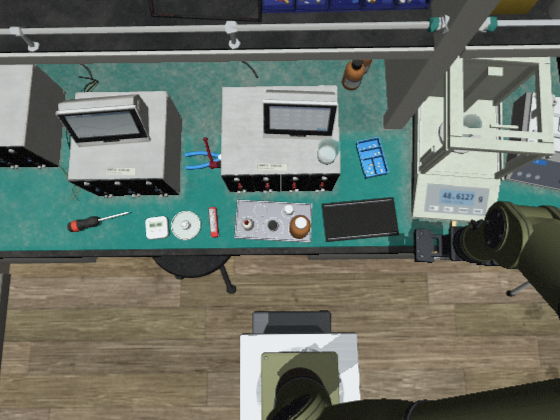

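Side by side, the pictures show all three things back upright within 3 mm. The small vial has not moved, and the weight stands in the dish at (186, 225). The arm is clear, so I hand in.

```bash
python3 -c "
from plant import r
print(r.finish_job())"
```

```text
the job is handed in; nothing more can be done
None
```

The job is done in the order asked and was handed in at about 45 s on the robot's clock. I moved the bottle, glue and black-capped vial upright onto the mat. Then I stood the weight in the dish and put the three back in the caddy.

**Last checks, start picture against end picture:**

| Thing | Offset from its start |
|---|---|
| Bottle | about 0.8 mm |
| Glue | about 1.2 mm |
| Black-capped vial | about 2.7 mm, all along y |
| Small white-capped vial | no shift seen |

- **Weight:** it stands inside the dish's marked circle, about 1.5 mm off its middle.
- **Safety:** everything is upright and the arm was clear of it all at the end. The highest contact force I read was about 9 N; these readings come only at the end of each move call.

**What disagreed or went off plan:**
- The side camera read object positions about 3 mm off in y compared with the top camera. The robot's own readings matched the top camera for the bottle, so I relied on that.
- On the vial's first grasp the arm arrived about 8 mm off in y, and a few millimetres off in x. Closing the jaws pushed the vial slightly without tipping it.

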